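# Set the timing gear to its pointer and start its clamp nut

### The arm

A 6-joint arm with a two-finger parallel gripper is mounted at the origin on a cart in front of the work surface, level with it; the furniture and walls round the work are solid. World frame = base frame: x ahead of the robot, y to its left, z up, the work surface at z = 0. Lengths are in mm, angles in rad, forces in N, time in s.
With the tool pointing down it reaches from about 350 to 875 mm from the base axis. Payload 4.2 kg.
Tool frame: the origin (TCP) lies at the very end of the fingers, on their centre line; the grasp point (between the pads) lies arm.grip_point_offset behind it (arm.grip_point_offset is the distance from the TCP to the grasp point, in mm); z points along the fingers, y is the line along which they close (so a half turn about z gives the same grasp; the last joint's range is limited). The gripper opens to 85 mm and grips with 20 to 120 N. Pads are 22 mm wide; open, the fingers measure 114 mm over their backs; the gripper's body (76 mm by 85 mm) begins 54 mm behind the grasp point. The pads swing forward as they close: fully open they stand 13 mm farther back than shut.
Start: joints at [1.446, 0.385, 0.008, 0, -1.194, -0.259], TCP at [233.996, 579.521, 231.312] pointing down, gripper open.
Joint ranges: [-3.14, 3.14], [-1.21, 2.06], [-1.07, 1.41], [-3.16, 2.05], [-2.99, -0.16], [-3.1, 3.1]. Speed limits (rad/s): [2.79, 2.79, 3.14, 3.14, 3.14, 3.14].

### API

Orientations are given as a unit quaternion [x, y, z, w].
In Python, from bench import arm, cams, ticket gives the robot as it stands.
- The arm moves only by the tool servo_tool, never from a script. Its argument "commands" is a list that holds one entry, the list of rows, each a list of 7 numbers: the closure in counts, from 0 (fully open) to 255 (shut), then the shift along the tool's x, y, z in m, then the turn, a rotation vector about the tool's x, y, z in degrees. In form: [[[grip, x, y, z, ax, ay, az], ...]]. A call has 1 to 10 rows; each row shifts and turns the commanded pose from where the row before left it, along the tool's axes as they then stand; what a row does not reach is not made up. A row lasts 1/12 s, in which the tool goes at most 41.7 mm and 7.16 degrees, less where a joint would pass 70% of its speed; a pose out of reach is approached as far as the arm can. A call with a gripper value outside its range is refused whole. The fingers move at their own pace and stop on an object; the grip force is fixed at half the most. Time passes only in rows, so rows that do not move let the fingers close. It gives the time, the measured TCP pose, the force, the opening and the grip force at its end, in the units of the state.
- arm.read_state(): the state, without advancing time (a new reading comes with each control period).
- cams.get_image(name): name is "scene" or "top" or "wrist"; returns a dict with "frame" (420x560x3 uint8, blue, green, red), "K" (3x3 intrinsics, pixels), "T" (4x4, takes a point from camera to world coordinates). Camera axes: x right, y up, looking along -z (the intrinsics and any distortion apply to the point x, -y, -z); pixel columns grow to the right and rows downward; lengths in mm; the calibration is good to about 2 mm. A picture is of the moment at which its call begins. There is no depth.
- ticket.job_done(): hands the job in; it is judged then, once.
The state is a dict: "clock": time; "joints": joint angles; "joint_vel": joint speeds; "joint_efforts": joint torques, N m; "position": TCP position; "ee_rot": TCP orientation; "contact_force": force on the tool from outside, world axes, zero at the start; "wrist_torque": the same for the moment, N m; "gripper_width": finger opening in mm; "grasp_force": force on a finger pad.
Only numpy, scipy, OpenCV 4.12 (cv2) and the standard library are available. Lean on these libraries where they do the work, as an engineer would, in place of code of your own. Each camera call takes 0.05 s, during which the arm holds its last target. There are 200 camera calls.

### The job

Push the spoked timing gear round on its sloped stand until its arrow points at the stand's fixed pointer. Then set the flange nut, flange first, on the threaded centre stud and turn it backwards (anticlockwise) until its thread drops in, then screw it on clockwise until the flange sits on the gear's hub. Do not force it, and leave the arrow at the pointer and the nut released.

Things in the scene. Friction and masses are not known exactly. Their poses are not given: they have to be found in the camera images.
- stand: Grey cast stand, fixed, base 190 x 165 x 14 mm. Origin: centre of the base's underside, z up, x level towards its high side (away from the robot). A round plate on it slopes 30 deg, facing -x and up, and carries stud and gear. The pointer is a bright steel wedge at the top of the slope, just outside the gear's rim, its tip 3.5 mm off the teeth; it stands no higher than the hub face.
- stud: Fixed steel centre stud. Origin: on its axis in the hub face, the nut's seat. z: along the axis, outwards, 30 deg off vertical; x: up the slope, to the pointer. Smooth nose 26 mm across from z = 18 to 27 mm, tapering to 17 at its end, z = 34.5. Right-hand three-start thread 38 mm across, each start advancing 24 mm a turn; the three thread ends lie at z = 18, at x and 120 deg either side.
- timing_gear (a joint): Angle of the gear about the stud's z, anticlockwise positive seen from the stud's tip; 0 = arrow at the pointer. At the start 0.45 to 1.35, so it is pushed clockwise. It turns freely any number of turns against 0.5 Nm of friction (8 N at a spoke) and stays where it is left.
- arrow_tip (a point): Tip of the bright steel arrow on the dark gear's rim, 99 mm from the axis. Gear 200 mm across; hub 80 mm across, its face at the stud's z = 0; four spokes 14 mm wide (26 at the hub) at 0, 90, 180, 270 deg from the arrow, their tops at z = -4, undersides at -18 mm, with open windows from radius 42 to 83 mm between them; rim top z = -4. Back plate 36 mm below the hub face.
- clamp_nut: Steel flange nut, about 0.45 kg, flange down. Origin: centre of the underside, z up its axis. Flange 76 mm across, 6 thick, sloping to 9; hexagon 56 mm across flats (flats face +-x and each 60 deg), top at 38 mm. Bore 29 mm inside the threads, which start 4 mm up. Set on the stud it rests 6 to 14 mm above the hub; turned back it climbs to 14, drops to 6 (now in the thread), then screws down to 0.

How it is judged:
By the outcome, as a careful person would: the job done as asked, in the order asked, and still so for the second after the job is handed in, with the robot touching nothing.
It also fails if it takes over 72 s, if anything falls off the work surface, if the arm or the gripper's body presses on something with over 40 N, if the wrist force passes 120 N, or if a joint passes its speed limit or range.

## Working session

There is one attempt and no reset: what is moved stays moved. The work goes in short steps, Python scripts to look and compute and a tool call to move; the robot and the scene stay as the last step left them, time stands still between calls to the robot, and variables do not carry over. Pictures are saved under pics/ and viewed, at most 10 in all, crops included, and the job is handed in when it is done.

Besides the shell and the picture viewer there is one more tool, called after ">>>" by a JSON object that holds its "op" and its "data", one argument or row to a line. servo_tool: Moves the arm, as the interface text tells. Its arguments: {"type":"object","properties":{"commands":{"type":"array","items":{"type":"array","items":{"type":"array","items":{"type":"number"}}}}},"required":["commands"]}

```bash
mkdir -p pics; ls
python3 - <<'E'
from bench import arm,cams
import cv2,numpy as np
print(arm.read_state(), arm.grip_point_offset)
a=cams.get_image("scene");b=cams.get_image("top")
for n,d in(("scene",a),("top",b)):
    print(n,d["K"],d["T"],[k for k in d]); cv2.imwrite(f"pics/{n}0.png",d["frame"])
E
```

```text
pics
{'clock': 0.0, 'joints': array([ 1.44559879e+00,  3.85572754e-01,  6.64117313e-03, -4.87643920e-04,
       -1.19401282e+00, -2.58610878e-01]), 'joint_vel': array([-1.36529333e-03,  1.66582447e-03,  2.38339954e-04,  8.25694171e-04,
        1.36991532e-03, -4.84222931e-05]), 'joint_efforts': array([ 1.10946810e-03, -3.92283905e+01,  1.88398468e+01,  4.18609142e+00,
       -4.64784389e-03, -8.67514807e-07]), 'position': array([233.7950805 , 579.00023108, 230.21950321]), 'ee_rot': array([ 9.81625077e-01, -1.90816676e-01, -1.54525793e-04,  1.08675343e-03]), 'contact_force': array([-0.67881501, -0.19606594, -0.74548879]), 'wrist_torque': array([-0.03150892,  0.03874033,  0.0559658 ]), 'grasp_force': 0.0, 'gripper_width': 85.52616220056635} 18.700000000000003
scene [[401.72332799   0.         280.53346829]
 [  0.         401.72332799 211.47494733]
 [  0.           0.           1.        ]] [[-5.33688959e-01  4.04506870e-01 -7.42664317e-01 -7.59328358e+01]
 [-8.45678751e-01 -2.57229295e-01  4.67611527e-01  2.85303620e+02]
 [-1.88294399e-03  8.77614541e-01  4.79363299e-01  5.55519483e+02]
 [ 0.00000000e+00  0.00000000e+00  0.00000000e+00  1.00000000e+00]] ['frame', 'K', 'T']
top [[447.91312471   0.         283.00533554]
 [  0.         447.91312471 211.94488561]
 [  0.           0.           1.        ]] [[ 2.36257362e-02  9.97803785e-01 -6.18824031e-02  4.99087718e+02]
 [-9.99711413e-01  2.33109207e-02 -5.80444845e-03 -1.36622988e+02]
 [-4.34916484e-03  6.20016790e-02  9.98066569e-01  1.02605278e+03]
 [ 0.00000000e+00  0.00000000e+00  0.00000000e+00  1.00000000e+00]] ['frame', 'K', 'T']
```

View pics/scene0.png

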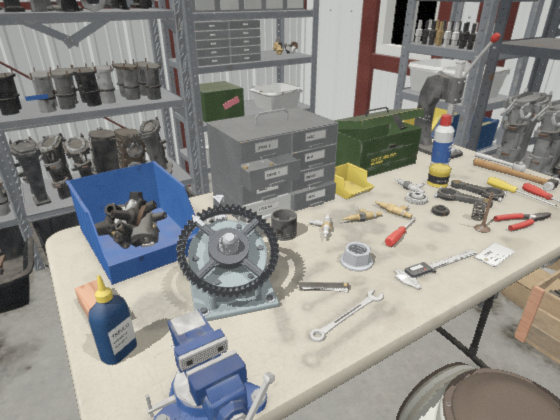

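View pics/top0.png

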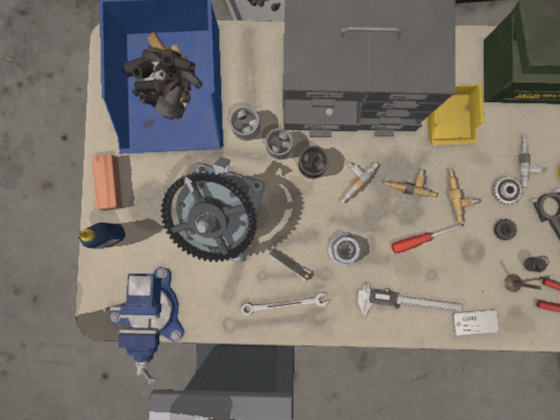

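The scene view shows the gear at about (228,250) and the nut at (357,256). In the top view the gear is at (210,217) and the nut at (346,249). Next, enlarged crops.

Run:
```python
import cv2,numpy as np
s=cv2.imread("pics/scene0.png");t=cv2.imread("pics/top0.png")
def c(im,x,y,w,h,W,H): return cv2.resize(im[y:y+h,x:x+w],(W,H),interpolation=cv2.INTER_CUBIC)
a=np.vstack([np.hstack([c(s,168,195,120,120,400,400),c(t,150,155,120,120,400,400)]),
 np.hstack([c(s,327,231,60,50,240,200),c(t,317,225,60,50,240,200),np.zeros((200,320,3),np.uint8)])])
cv2.imwrite("pics/crop0.png",a)
```

```text
(no output)
```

View pics/crop0.png

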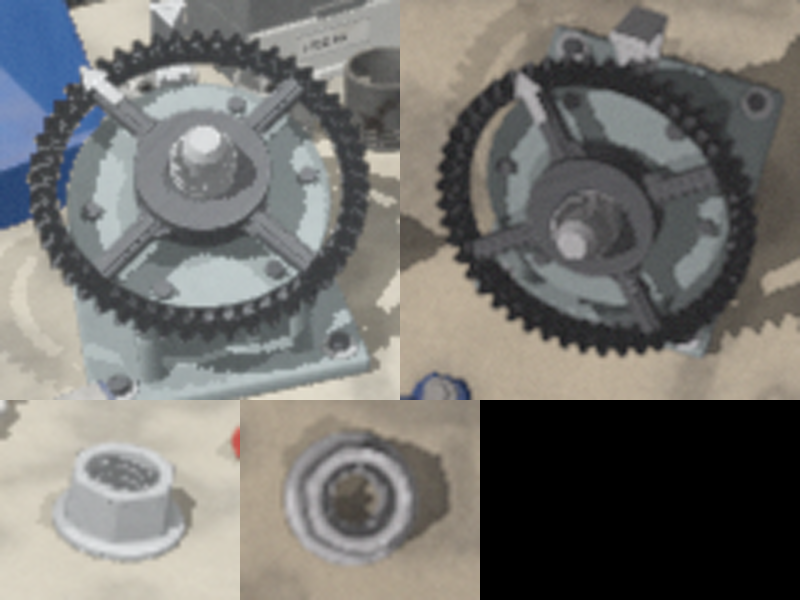

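The crops give these pixels:
- **Scene tile:** stud end (204,135), arrow tip (84,68), pointer tip (167,24).
- **Top tile:** stud end (173,247), arrow tip (120,72), pointer front about (238,58).
- **Nut:** flange spans x 54..188 in the scene tile; its bore is at (117,90) in the top tile.

I'll fit both models to these.

```bash
cat > h.py <<'E'
import numpy as np, cv2
from scipy.optimize import least_squares
from scipy.spatial.transform import Rotation as R
from bench import arm,cams
def proj(d,P):
    K,T=d["K"],d["T"]; p=(np.atleast_2d(P)-T[:3,3])@T[:3,:3]; p=p*[1,-1,-1]
    return (p[:,:2]/p[:,2:])@np.diag([K[0,0],K[1,1]])+K[:2,2]
def stud(p):  # p=x,y,z of stud origin, yaw -> R (cols x up slope, y, z out)
    return R.from_euler('z',p[3]).as_matrix()@R.from_euler('y',-30,degrees=True).as_matrix(), np.array(p[:3])
def circ(r,z,n=180):
    a=np.linspace(0,2*np.pi,n,endpoint=False); return np.c_[r*np.cos(a),r*np.sin(a),np.full(n,z)]
def ext(q): return np.r_[q.min(0),q.max(0)]
E
cat > fit0.py <<'E'
from h import *
s=cams.get_image("scene");t=cams.get_image("top")
u=lambda x,y,ox,oy,k:np.array([(x+.5)/k-.5+ox,(y+.5)/k-.5+oy])
k=10/3
S=lambda x,y:u(x,y,168,195,k); T=lambda x,y:u(x,y,150,155,k)
def f(p,full=0):
    M,o=stud(p); W=lambda q:np.atleast_2d(q)@M.T+o
    g=p[4]; ar=[99*np.cos(g),99*np.sin(g),-4]
    r=[]
    for d,tip,a,ptr,hub,rim,wp in ((s,S(204,135),S(84,68),S(167,24),(S(135,112),S(270,230)),(S(30,30),S(370,338)),1),(t,T(173,247),T(120,72),T(238,58),(T(128,157),T(254,274)),(T(38,60),T(355,356)),.3)):
        r+=[2*(proj(d,W([0,0,34.5]))[0]-tip),proj(d,W(ar))[0]-a,wp*.5*(proj(d,W([103.5,0,-4]))[0]-ptr)]
        r+=[ .7*(ext(proj(d,W(circ(40,0))))-np.r_[hub])]
        r+=[ .5*(ext(np.vstack([proj(d,W(circ(100,-4))),proj(d,W(circ(100,-18)))]))-np.r_[rim])]
    return np.concatenate(r)
q=least_squares(f,[480,30,130,0,.8],loss='soft_l1',x_scale=[10,10,10,.1,.1])
print(q.x.round(3),q.cost); print(f(q.x).round(1))
# nut
S2=lambda x,y:u(x,y,327,231,4); T2=lambda x,y:u(x,y,317,225,4)
def fn(p):
    o=np.array(p[:3]);r=[]
    e=ext(proj(s,circ(38,0)+o)); r+=[e[0]-S2(54,0)[0],e[2]-S2(188,0)[0],e[3]-S2(0,558-400)[1]]
    r+=list(ext(proj(t,circ(38,0)+o))-np.r_[T2(45,32),T2(173,165)])
    r+=list(proj(s,o+[0,0,38])[0]-S2(124,66))+list(proj(t,o+[0,0,38])[0]-T2(117,91))
    return np.array(r)
q=least_squares(fn,[450,-150,0.]);print(q.x.round(1),fn(q.x).round(1))
E
python3 fit0.py
```

```text
[ 5.33749e+02  2.17460e+01  1.24750e+02 -2.60000e-01  6.20000e-01] 3.7048377422376175
[ 0.4  0.9 -0.6 -0.2  0.4 -0.1 -0.5 -1.3  0.1 -0.5 -0.6 -0.6  0.1  0.3
 -0.  -0.4  0.3 -0.1 -0.7  0.3 -0.3  0.6  0.2  0.9 -0.6 -0.9  0.6  0.4]
[ 481.2 -272.4    4.6] [-0.9 -1.5  0.3 -0.1 -0.3  1.4  0.  -0.6 -0.2  0.9  2.1]
```

```bash
cat >> h.py <<'E'
STUD=[533.7,21.7,124.7,-0.26]
def toolS(lp,ang,S=None):
    "tool pose at stud-local point lp, tool z = -stud z, tool x at angle ang(deg) in stud frame"
    M,o=stud(S or STUD); a=np.radians(ang); x=np.array([np.cos(a),np.sin(a),0]); z=np.array([0,0,-1.])
    return M@np.array(lp,float)+o, M@np.c_[x,np.cross(z,x),z]
def plan(target,cur=None,n=None):
    p,Rm=target
    if cur is None: s=arm.read_state(); cur=(s["position"],R.from_quat(s["ee_rot"]).as_matrix())
    t=cur[1].T@(p-cur[0]); w=R.from_matrix(cur[1].T@Rm).as_rotvec()
    n=n or int(max(np.ceil(np.linalg.norm(t)/38),np.ceil(np.degrees(np.linalg.norm(w))/6.5),1))
    A=sum(R.from_rotvec(w*k/n).as_matrix() for k in range(n))
    d=np.linalg.solve(A,t)/1000
    print(n,"rows of",[round(float(v),4) for v in d]+[round(float(v),2) for v in np.degrees(w/n)]); return p,Rm
def st():
    s=arm.read_state(); print(round(s["clock"],2),"p",s["position"].round(1),"F",s["contact_force"].round(1),"T",s["wrist_torque"].round(2),"w",round(s["gripper_width"],1),"g",round(s["grasp_force"],1),"j",s["joints"].round(2)); return s
def local(S=None):
    M,o=stud(S or STUD); s=arm.read_state(); x=M.T@R.from_quat(s["ee_rot"]).as_matrix()
    print("stud-local",((s["position"]-o)@M).round(2),"xang",np.degrees(np.arctan2(x[1,0],x[0,0])).round(2),"tilt",(x[:2,2]*57.3).round(2))
E
python3 - <<'E'
from h import *
s=st();cur=(s["position"],R.from_quat(s["ee_rot"]).as_matrix())
via=(np.array([300,380,360.]),cur[1])
c=plan(via)
t=toolS([10.9,61.5,110],-100); print(t[0])
plan(t,c)
E
```

```text
0.2 p [233.9 579.2 230.7] F [0.1 0.4 0.9] T [-0.05 -0.02 -0.02] w 85.1 g 0.0 j [ 1.45  0.39  0.01 -0.   -1.19 -0.26]
7 rows of [0.0194, 0.0229, -0.0184, 0.0, 0.0, 0.0]
[505.4814143   92.84565666 225.41279442]
15 rows of [0.0247, -0.0021, 0.0108, 1.8, 1.32, 6.04]
```

>>> {"op": "servo_tool", "data": {
  "commands": [
    [[0,0.0194,0.0229,-0.0184,0,0,0],[0,0.0194,0.0229,-0.0184,0,0,0],[0,0.0194,0.0229,-0.0184,0,0,0],[255,0.0194,0.0229,-0.0184,0,0,0],[255,0.0194,0.0229,-0.0184,0,0,0],[255,0.0194,0.0229,-0.0184,0,0,0],[255,0.0194,0.0229,-0.0184,0,0,0]]
  ]
}}

```text
clock: 0.78
position: [300.0, 378.3, 360.9]
ee_rot: [0.982, -0.191, -0.0, 0.0]
contact_force: [-0.3, -0.5, 0.5]
gripper_width: 38.9
grasp_force: 0.0
```

>>> {"op": "servo_tool", "data": {
  "commands": [
    [[255,0.0247,-0.0021,0.0108,1.8,1.32,6.04],[255,0.0247,-0.0021,0.0108,1.8,1.32,6.04],[255,0.0247,-0.0021,0.0108,1.8,1.32,6.04],[255,0.0247,-0.0021,0.0108,1.8,1.32,6.04],[255,0.0247,-0.0021,0.0108,1.8,1.32,6.04],[255,0.0247,-0.0021,0.0108,1.8,1.32,6.04],[255,0.0247,-0.0021,0.0108,1.8,1.32,6.04],[255,0.0247,-0.0021,0.0108,1.8,1.32,6.04]]
  ]
}}

```text
clock: 1.45
position: [461.6, 262.7, 285.9]
ee_rot: [0.805, -0.574, 0.111, -0.103]
contact_force: [0.3, -0.8, 0.6]
gripper_width: 0.1
grasp_force: 0.0
```

>>> {"op": "servo_tool", "data": {
  "commands": [
    [[255,0.0247,-0.0021,0.0108,1.8,1.32,6.04],[255,0.0247,-0.0021,0.0108,1.8,1.32,6.04],[255,0.0247,-0.0021,0.0108,1.8,1.32,6.04],[255,0.0247,-0.0021,0.0108,1.8,1.32,6.04],[255,0.0247,-0.0021,0.0108,1.8,1.32,6.04],[255,0.0247,-0.0021,0.0108,1.8,1.32,6.04],[255,0.0247,-0.0021,0.0108,1.8,1.32,6.04],[255,0,0,0,0,0,0],[255,0,0,0,0,0,0]]
  ]
}}

```text
clock: 2.2
position: [504.2, 92.3, 224.0]
ee_rot: [-0.52, 0.814, -0.19, 0.174]
contact_force: [-0.5, -0.1, 1.0]
gripper_width: -0.3
grasp_force: 0.0
```

Run:
```python
from h import *
st();local()
d=cams.get_image("wrist"); np.savez("w1.npz",**d)
cv2.imwrite("pics/w1.png",cv2.resize(d["frame"],(800,600)))
plan(toolS([10.9,61.5,110],-100))
```

```text
2.2 p [504.2  92.3 224. ] F [-0.5 -0.1  1. ] T [0.27 0.89 0.01] w -0.3 g 0.0 j [ 0.61  0.01 -0.87  0.89 -0.52 -1.79]
stud-local [  9.28  60.65 109.31] xang -99.91 tilt [-0.09  0.  ]
1 rows of [0.0009, -0.0006, 0.0001, 0.02, 0.16, 0.09]
```

View pics/w1.png

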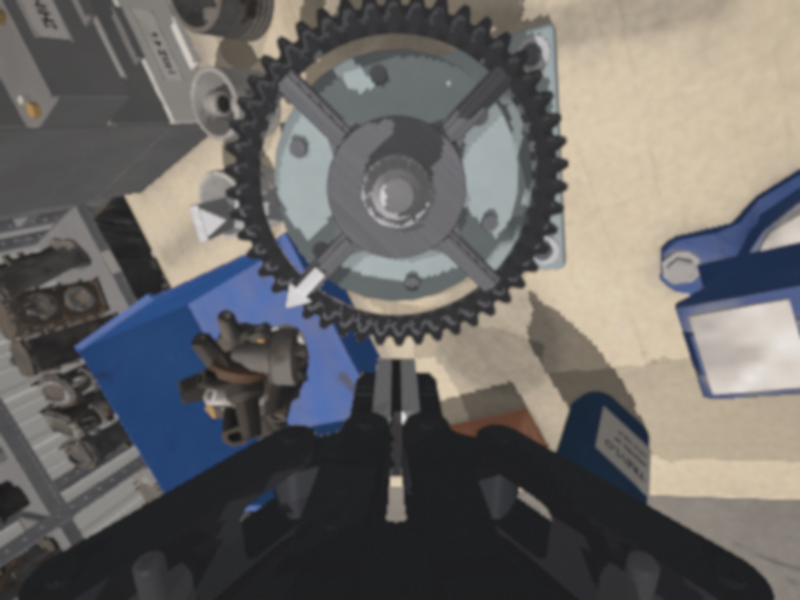

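The wrist view (800x600) shows the hub over x 328..466, y 115..257. The stud end is near (398,190), the arrow tip at (288,307), the pointer tip at (234,223), and the rim spans x 232..566. I'll refine the fit with these.

```bash
cat > fit1.py <<'E'
from h import *
import io,contextlib
with contextlib.redirect_stdout(io.StringIO()): exec(open("fit0.py").read().replace("from h import *",""))
w=dict(np.load("w1.npz")); 
V=lambda x,y:(np.array([x,y])+.5)/(800/560)-.5
def g(p):
    M,o=stud(p); W=lambda q:np.atleast_2d(q)@M.T+o
    a=p[4]; r=[f(p)*.7]
    r+=[2*(proj(w,W([0,0,34.5]))[0]-V(398,190)),proj(w,W([99*np.cos(a),99*np.sin(a),-4]))[0]-V(288,307),proj(w,W([103.5,0,-4]))[0]-V(234,223)]
    r+=[ext(proj(w,W(circ(40,0))))-np.r_[V(328,115),V(466,257)]]
    r+=[(ext(proj(w,W(circ(100,-4))))-np.r_[V(232,0),V(566,342)])[[0,2,3]]*.7]
    return np.concatenate(r)
q=least_squares(g,[533,21,125,-.26,.6],loss='soft_l1',x_scale=[10,10,10,.1,.1])
print(q.x.round(3)); print(g(q.x).round(1)[-13:])
h=lambda p:g(p)[-13:]
q2=least_squares(h,q.x,x_scale=[10,10,10,.1,.1]);print(q2.x.round(3),h(q2.x).round(1))
S=list(q.x[:4])
local(S)
for z in (40,-24): c=plan(toolS([62.5*np.cos(np.radians(85)),62.5*np.sin(np.radians(85)),z],-95,S),None if z==40 else c)
E
python3 fit1.py
```

```text
[ 5.34033e+02  2.22740e+01  1.17095e+02 -2.21000e-01  5.93000e-01]
[-0.6  1.8  0.6 -3.1 -3.2  0.7  0.2 -1.1  0.3 -0.8 -2.7  1.2  1.3]
[ 5.35278e+02  2.21080e+01  1.14697e+02 -2.10000e-01  5.96000e-01] [-0.3  1.1  2.4 -2.9 -1.6  1.5  0.9 -0.5  0.  -1.3 -1.7  0.5  0.8]
stud-local [ 16.94  65.09 116.09] xang -101.86 tilt [ 0.06 -0.85]
3 rows of [0.0013, 0.0037, 0.0254, -0.06, -0.28, -2.29]
2 rows of [-0.0, -0.0, 0.032, 0.0, 0.0, 0.0]
```

```bash
cat >> fit1.py <<'E'
print("---")
print("f at joint",f(q.x).round(1))
def tri(vs):
    r=least_squares(lambda X:np.concatenate([proj(d,X)[0]-u for d,u in vs]),[530,20,140.]); return r.x.round(1),r.fun.round(1)
for n,a,b,c in(("stud",S_(204,135),T(173,247),V(398,190)),("arrow",S_(84,68),T(120,72),V(288,307))):
    print(n,tri([(s,a),(t,b)]),tri([(s,a),(w,c)]),tri([(t,b),(w,c)]))
fr=w["frame"]
a=cv2.resize(fr[70:190,220:340],(400,400),interpolation=cv2.INTER_CUBIC);b=cv2.resize(fr[120:240,130:250],(400,400),interpolation=cv2.INTER_CUBIC)
cv2.imwrite("pics/w1c.png",np.hstack([a,b]))
E
sed -i 's/^S=list/S_=lambda x,y:u(x,y,168,195,10\/3)\nS=list/' fit1.py
python3 fit1.py | sed -n '/---/,$p'
```

```text
---Traceback (most recent call last):
  File "fit1.py", line 22, in <module>
    print("f at joint",f(q.x).round(1))
                       ~^^^^^
  File "<string>", line 10, in f
TypeError: 'list' object is not callable
```

```bash
sed -i 's/^S=list/SS=list/; s/local(S)/local(SS)/; s/-95,S)/-95,SS)/' fit1.py
python3 fit1.py | sed -n '/---/,$p'
```

```text
---
f at joint [ 1.   7.7 -0.8  3.  -0.5  1.6 -0.5  1.   0.   1.8 -0.5  1.1 -0.1  1.9
  1.6 -0.4  0.3  0.7 -0.9  0.3 -0.   0.7  0.4  0.8 -0.4 -0.7  0.6  0.1]
stud (array([516.8,  26.3, 155.8]), array([ 0.2,  0. , -0.2, -0.1])) (array([510. ,  26.7, 158.8]), array([ 1.5,  0.4, -0.1,  0.5])) (array([516.1,  25.8, 148.2]), array([ 0.8,  0.4, -0. ,  0.3]))
arrow (array([617.4,  58.7, 161.5]), array([-0.4, -0.1,  0.4,  0.2])) (array([605.7,  61.2, 167. ]), array([ 0.2,  0.2, -0.1,  0.1])) (array([618.8,  62.3, 155.6]), array([-0.8, -0.1, -0.1, -0.4]))
```

View pics/w1c.png

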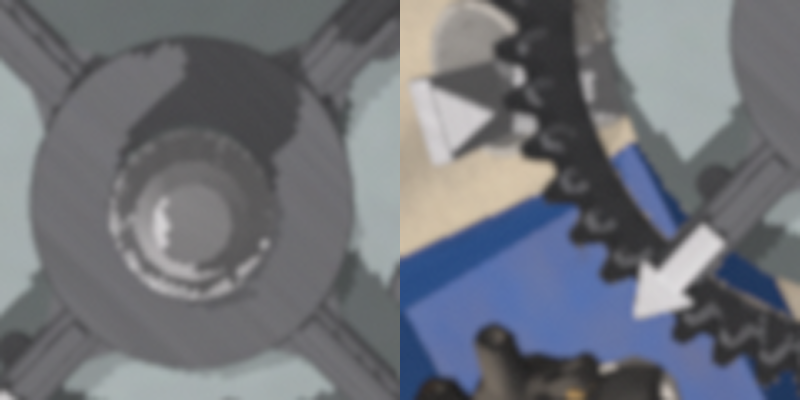

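The crop shows the hub over x 30..350, y 37..370 and the stud end at (197,220). In the right tile the arrow tip is at (235,320) and the pointer's white tip at (92,110), so my earlier pointer pixel was off. Refitting.

```bash
cat > fit2.py <<'E'
from h import *
import io,contextlib
with contextlib.redirect_stdout(io.StringIO()): exec(open("fit0.py").read().replace("from h import *",""))
w=dict(np.load("w1.npz")); 
A=lambda x,y:u(x,y,220,70,10/3); B=lambda x,y:u(x,y,130,120,10/3)
V=lambda x,y:(np.array([x,y])+.5)/(800/560)-.5
def g(p,zp=-2):
    M,o=stud(p); W=lambda q:np.atleast_2d(q)@M.T+o
    a=p[4]; r=[]
    r+=[2*(proj(w,W([0,0,34.5]))[0]-A(197,220)),proj(w,W([99*np.cos(a),99*np.sin(a),-4]))[0]-B(235,320),proj(w,W([103.5,0,zp]))[0]-B(92,110)]
    r+=[ext(proj(w,W(circ(40,0))))-np.r_[A(30,37),A(350,370)]]
    r+=[(ext(proj(w,W(circ(100,-4))))-np.r_[V(232,0),V(566,342)])[[0,2,3]]*.7]
    return np.concatenate(r)
q=least_squares(g,[533,21,125,-.26,.6],x_scale=[10,10,10,.1,.1]);print("wrist",q.x.round(3),g(q.x).round(1))
J=lambda p:np.r_[g(p),.7*f(p)]
q=least_squares(J,q.x,loss='soft_l1',x_scale=[10,10,10,.1,.1]);print("joint",q.x.round(3),J(q.x).round(1))
E
python3 fit2.py
```

```text
wrist [ 5.34506e+02  2.30480e+01  1.17469e+02 -2.65000e-01  6.39000e-01] [-1.5  1.   2.5 -3.   0.6  0.7  0.7 -0.3  1.4 -0.9 -3.1  0.9  1.3]
joint [ 5.33840e+02  2.28440e+01  1.18893e+02 -2.66000e-01  6.25000e-01] [-2.2  0.5  0.6 -3.8 -0.4  0.5  0.1 -1.   1.4 -0.8 -3.9  1.2  1.6 -0.3
  4.6 -0.6  1.8  0.3  0.8 -0.5  0.4 -0.1  1.  -0.4  0.5 -0.1  1.1 -0.1
 -0.3  0.3  0.2 -0.5  0.2 -0.2  0.5  0.1  0.6 -0.3 -0.5  0.3  0.2]
```

```bash
cat >> fit2.py <<'E'
print("----")
def g2(p):
    M,o=stud(p); W=lambda q:np.atleast_2d(q)@M.T+o
    a=p[4]; r=[]
    r+=[2*(proj(w,W([0,0,34.5]))[0]-A(197,220)),proj(w,W([99*np.cos(a),99*np.sin(a),p[5]]))[0]-B(235,320),.7*(proj(w,W([103.5,0,p[5]]))[0]-B(92,110))]
    r+=[ext(proj(w,W(circ(40,0))))-np.r_[A(30,37),A(350,370)],ext(proj(w,W(circ(8.5,34.5))))-np.r_[A(160,183),A(234,257)],[(p[5]+3)/3]]
    return np.concatenate(r)
x0=[533,21,125,-.26,.6,-3]
q=least_squares(g2,x0,x_scale=[10,10,10,.1,.1,3]);print("wrist",q.x.round(3),g2(q.x).round(1))
def f2(p): 
    r=f(p[:5]); return np.r_[r[:10],r[14:24]]
J=lambda p:np.r_[g2(p),f2(p)]
q=least_squares(J,q.x,loss='soft_l1',x_scale=[10,10,10,.1,.1,3]);print("joint",q.x.round(3),J(q.x).round(1))
for z in (110,118,126):
    q=least_squares(lambda p:J(np.r_[p[:2],z,p[2:]]),[533,22,-.26,.62,-3],loss='soft_l1');print(z,q.cost.round(1),q.x.round(2))
E
python3 fit2.py | sed -n '/---/,$p'
```

```text
----
wrist [ 5.33858e+02  2.30830e+01  1.18104e+02 -2.64000e-01  6.35000e-01
  9.45000e-01] [-0.9  0.7  1.  -1.2 -0.6  0.9  0.8 -0.7  1.8 -0.8 -1.2 -0.8  0.3  1.2
  1.3]
joint [ 5.32958e+02  2.30550e+01  1.20159e+02 -2.61000e-01  6.24000e-01
 -1.90000e+00] [-1.8  0.5  0.1 -2.3 -0.6  0.9  0.  -1.2  1.9 -0.5 -1.8 -1.1 -0.   1.2
  0.4 -0.2  5.9 -1.   2.2  0.3  1.  -0.7  0.3 -0.1  1.2 -0.5  0.5 -0.
  0.7 -0.8  0.4 -0.4  1.  -0.1  1.2]
110 40.1 [ 5.3818e+02  2.2340e+01 -2.7000e-01  6.3000e-01  9.9100e+00]
118 18.4 [ 5.340e+02  2.296e+01 -2.600e-01  6.200e-01  1.400e-01]
126 24.8 [ 5.2947e+02  2.3360e+01 -2.6000e-01  6.3000e-01 -4.9500e+00]
```

```bash
sed -i 's/^STUD=.*/STUD=[533.0,23.0,120.0,-0.262]/' h.py
python3 - <<'E'
from h import *
c=None
for z in (40,-15): c=plan(toolS([62.5*np.cos(np.radians(81)),62.5*np.sin(np.radians(81)),z],-99),c)
E
```

```text
2 rows of [0.0002, 0.0015, 0.0368, 0.02, 0.1, -0.42]
2 rows of [-0.0, -0.0, 0.0275, 0.0, 0.0, 0.0]
```

>>> {"op": "servo_tool", "data": {
  "commands": [
    [[255,0.0002,0.0015,0.0368,0,0.1,-0.42],[255,0.0002,0.0015,0.0368,0,0.1,-0.42],[255,0,0,0.015,0,0,0],[255,0,0,0.015,0,0,0],[255,0,0,0.015,0,0,0],[255,0,0,0.01,0,0,0],[255,0,0,0,0,0,0]]
  ]
}}

```text
clock: 3.33
position: [559.7, 77.7, 133.2]
ee_rot: [-0.522, 0.811, -0.197, 0.175]
contact_force: [0.1, -1.1, 0.4]
gripper_width: 0.1
grasp_force: 0.0
```

>>> {"op": "servo_tool", "data": {
  "commands": [
    [[255,0.00024,-0.00545,0,0,0,5],[255,0.00024,-0.00545,0,0,0,5],[255,0.00024,-0.00545,0,0,0,5],[255,0,0,0,0,0,0]]
  ]
}}

```text
clock: 3.67
position: [571.9, 71.3, 144.5]
ee_rot: [-0.411, 0.872, -0.172, 0.202]
contact_force: [0.2, -0.2, 0.7]
gripper_width: -0.2
grasp_force: 0.0
```

Run:
```python
from h import *
st();local()
```

```text
3.67 p [571.9  71.3 144.5] F [ 0.2 -0.2  0.7] T [ 0.28  0.99 -0.02] w -0.2 g 0.0 j [ 0.18  0.21 -0.92  1.77 -0.23 -2.6 ]
stud-local [33.97 56.77  8.66] xang -114.49 tilt [ 0.76 -0.12]
```

```bash
cat > kin.py <<'E'
from h import *
# logged (joints, pos, quat)
D=[([1.44559879,.385572754,.00664117,-.00048764,-1.19401282,-.258610878],[233.79508,579.00023,230.2195],[.981625,-.190817,-.000155,.001087])]
import os,json
if os.path.exists("log.json"): D+=[tuple(x) for x in json.load(open("log.json"))]
def log():
    s=arm.read_state(); L=json.load(open("log.json")) if os.path.exists("log.json") else []
    L.append([s["joints"].tolist(),s["position"].tolist(),s["ee_rot"].tolist()]); json.dump(L,open("log.json","w"))
def rot(j,s4=-1,s6=-1):
    e=lambda a,t:R.from_euler(a,t)
    C=R.from_matrix(np.array([[0,0,1],[-1,0,0],[0,-1,0]]).astype(float)) # tool z->x(fwd), tool x->-y
    return e('z',j[0]),e('z',j[0])*e('y',j[1]-j[2]),e('z',j[0])*e('y',j[1]-j[2])*e('x',s4*j[3])*e('y',-j[4])*e('x',s6*j[5])*C
def fk(j,g):
    a1,d1,L2,a3,L3,L6=g; r1,rf,rt=rot(j)
    return r1.apply([a1+L2*np.sin(j[1]),0,d1+L2*np.cos(j[1])])+rf.apply([L3,0,a3])+rt.apply([0,0,L6]), rt
E
python3 - <<'E'
from kin import *
log()
D.append((D[0][0],D[0][1],D[0][2]))
s=arm.read_state()
for s4 in(1,-1):
  for s6 in (1,-1):
    print(s4,s6,(rot(s["joints"],s4,s6)[2].inv()*R.from_quat(s["ee_rot"])).magnitude().round(3),(rot(D[0][0],s4,s6)[2].inv()*R.from_quat(D[0][2])).magnitude().round(3))
E
```

```text
Traceback (most recent call last):
AttributeError: 'float' object has no attribute 'round'
```

Run:
```python
from kin import *
s=arm.read_state()
for s4 in(1,-1):
  for s6 in (1,-1):
    print(s4,s6,(rot(s["joints"],s4,s6)[2].inv()*R.from_quat(s["ee_rot"])).magnitude(),(rot(D[0][0],s4,s6)[2].inv()*R.from_quat(D[0][2])).magnitude())
```

```text
1 1 1.6788656737938807 0.5175820333368584
1 -1 2.7343212020256495 0.0009764385421618033
-1 1 1.091281921202235 0.5172224189188086
-1 -1 3.4915808093141994e-16 1.2596950521577457e-06
```

>>> {"op": "servo_tool", "data": {
  "commands": [
    [[255,0,0,-0.03,0,0,0],[255,0,0,-0.03,0,0,0],[255,0,0,0,0,0,0]]
  ]
}}

```text
clock: 3.92
position: [559.9, 77.2, 177.9]
ee_rot: [-0.411, 0.87, -0.176, 0.206]
contact_force: [0.0, 2.0, -1.2]
gripper_width: 0.1
grasp_force: 0.0
```

Run:
```python
from kin import *
log();st();local()
D=D+[tuple(json.load(open("log.json"))[-1]), ([ 0.61,0.01,-0.87,0.89,-0.52,-1.79],[504.2,92.3,224.],[-.52,.814,-.19,.174])]
wt=[1]*(len(D)-1)+[.2]
f=lambda g:np.concatenate([w*(fk(j,g)[0]-p) for w,(j,p,q) in zip(wt,D)])
q=least_squares(f,[0,300,400,0,350,200.]);print(q.x.round(1),q.fun.round(1))
q=least_squares(lambda g:f([0,*g]),[300,400,0,350,200.]);print(q.x.round(1),q.fun.round(1))
```

```text
3.92 p [559.9  77.2 177.9] F [ 0.   2.  -1.2] T [0.46 0.96 0.12] w 0.1 g 0.0 j [ 0.34  0.14 -0.91  1.4  -0.31 -2.35]
stud-local [39.28 59.37 44.14] xang -114.39 tilt [ 1.49 -0.1 ]
[180.5 108.7 505.1  57.4 228.8 314.2] [-158.6   19.9    1.1    9.8  -34.8    7.   -10.7   19.5   -7.2   -9.3
   15.9   -4.5]
[-384.4  935.6  180.3  199.6  335.7] [-158.6   19.6   10.3   26.1  -36.6   -4.   -25.8    7.2   -6.2  -23.7
    3.8   -0.6]
```

Run:
```python
from kin import *
D=D+[([ 0.61,0.01,-0.87,0.89,-0.52,-1.79],[504.2,92.3,224.],[-.52,.814,-.19,.174])]
wt=[1]*(len(D)-1)+[.2]
def fk(j,g):
    a1,d1,L2,a3,L3,L6,b,c,x6=g; r1,rf,rt=rot(j)
    return r1.apply([a1+L2*np.sin(j[1]),b,d1+L2*np.cos(j[1])])+rf.apply([L3,0,a3])+rt.apply([c,x6,L6])
f=lambda g:np.concatenate([w*(fk(j,g)-p) for w,(j,p,q) in zip(wt,D)])
print(len(D))
for m in ([0],[0,7,8],[7,8],[8],[7],[0,3,7,8],[0,3,8]):
    idx=[i for i in range(9) if i not in m]
    def ff(h): g=np.zeros(9); g[idx]=h; return f(g)
    q=least_squares(ff,np.array([0,300,400,0,350,200.,0,0,0])[idx]);print(m,q.x.round(1),q.fun.round(1))
```

```text
4
[0] [-1579.7  2342.8  -159.9   247.    119.3  -840.2  -552.3   609.2] [ -9.3   1.2   2.9  -1.2 -32.    7.1   5.7  21.9  -5.4 -35.3  -5.5 -23.1]
[0, 7, 8] [-1539.1  1361.2   451.2   -81.9   -79.4  -118.5] [-40.9   4.4  20.8  49.4 -59.1 -14.7 -48.6   4.9  -6.8 -44.2  -0.3   3.5]
[7, 8] [ 423.  -610.   435.8  216.4  -68.7 -211.3 -141.7] [-17.7   2.1   1.3  15.9 -59.2   8.9 -17.7  33.1  -9.3 -14.5  27.2  -4.8]
[8] [  121.6 -1997.6  1021.8   432.7  -188.8  -810.   -562.4  -434.8] [-17.1   2.1   0.7  11.8 -57.2   2.4 -12.3  31.2  -1.4 -22.5  30.7  -8.7]
[7] [ 400.2  263.3 1611.9 -476.6  422.5  926.  -314.7  638.3] [ -8.6   1.    2.9   1.9 -33.2  16.8   1.   25.1 -15.8 -24.3 -10.5 -19.1]
[0, 3, 7, 8] [174.8 754.6 382.9 492.8 -17.7] [-136.7   52.3    9.4  -12.   -97.1    0.   -26.6  -61.6   -8.7  -10.6
   -6.1   -3.5]
[0, 3, 8] [-132.6  675.3  348.6  133.5 -260.5 -247.7] [-132.9   54.3    0.4  -31.7  -98.4    6.8   -9.5  -55.3   -5.3   -1.
    6.7   -9.5]
```

```bash
cat >> kin.py <<'E'
def fk(j,g):
    d1,L2,t2,a3,L3,L6,b,c,a1,x5=g; r1,rf,rt=rot(j); e=lambda a,t:R.from_euler(a,t)
    r4=rf*e('x',-j[3]); r5=r4*e('y',-j[4])
    return r1.apply([a1+L2*np.sin(j[1]+t2),b,d1+L2*np.cos(j[1]+t2)])+rf.apply([L3,0,a3])+r5.apply([L6,c,x5])
E
python3 - <<'E'
from kin import *
D=D+[([ 0.61,0.01,-0.87,0.89,-0.52,-1.79],[504.2,92.3,224.],[-.52,.814,-.19,.174])]
wt=[1]*(len(D)-1)+[.2]
f=lambda g:np.concatenate([w*(fk(j,g)-p) for w,(j,p,q) in zip(wt,D)])
for m in ([2,3,8,9],[2,8,9],[2,9],[2,3,9],[2,3,8]):
    idx=[i for i in range(10) if i not in m]
    def ff(h): g=np.zeros(10); g[idx]=h; return f(g)
    q=least_squares(ff,np.array([300,400,0,0,350,200.,-160,0,0,0])[idx]);print(m,q.x.round(1),q.fun.round(1))
E
```

```text
[2, 3, 8, 9] [ 161.3  564.4  422.   297.7    0.  -159.8] [-0.  -0.   0.1  0.   0.1 -0.   0.1  0.1  0.  -0.2 -0.7 -0.6]
[2, 8, 9] [ 1.624e+02  5.639e+02 -3.000e-01  4.223e+02  2.980e+02  1.000e-01
 -1.599e+02] [-0.  -0.   0.1 -0.   0.1  0.   0.1  0.   0.  -0.2 -0.7 -0.6]
[2, 9] [ 1.631e+02  5.606e+02 -4.000e-01  4.210e+02  2.961e+02 -4.000e-01
 -1.594e+02  2.600e+00] [ 0.  -0.   0.  -0.1 -0.1  0.1  0.1  0.2 -0.  -0.2 -0.6 -0.6]
[2, 3, 9] [ 1.615e+02  5.613e+02  4.205e+02  2.958e+02 -5.000e-01 -1.594e+02
  2.500e+00] [ 0.  -0.   0.1 -0.  -0.1  0.1  0.1  0.2 -0.  -0.2 -0.6 -0.6]
[2, 3, 8] [ 1.630e+02  5.637e+02  4.214e+02  2.991e+02 -3.000e-01 -1.594e+02
  8.000e-01] [-0.   0.   0.1 -0.1  0.   0.   0.2  0.1  0.1 -0.1 -0.7 -0.6]
```

```bash
cat >> kin.py <<'E'
G=[161.3,564.4,0,0,422.0,297.7,0,-159.8,0,0]
LO=np.array([-3.14,-1.21,-1.07,-3.16,-2.99,-3.1]);HI=np.array([3.14,2.06,1.41,2.05,-.16,3.1])
def ik(p,Rm,x0=None,n=60,seed=0):
    rt=R.from_matrix(Rm); out=[]; rng=np.random.default_rng(seed)
    def e(j): return np.r_[(fk(j,G)-p)/100,(rot(j)[2].inv()*rt).as_rotvec()]
    for x in ([x0] if x0 is not None else rng.uniform(LO,HI,(n,6))):
        q=least_squares(e,np.clip(x,LO+1e-6,HI-1e-6),bounds=(LO,HI))
        if q.cost<1e-7 and not any(np.abs(q.x-o).max()<.05 for o in out): out.append(q.x)
    return out
E
python3 - <<'E'
from kin import *
for z in (5,20,100):
    p,M=toolS([0,0,z],-90)
    print(z,[list(o.round(2)) for o in ik(p,M)])
p,M=toolS([0,0,20],90); print([list(o.round(2)) for o in ik(p,M)])
E
```

```text
5 []
20 []
100 [[np.float64(0.46), np.float64(-0.03), np.float64(-0.97), np.float64(1.01), np.float64(-0.4), np.float64(-1.62)]]
[]
```

Run:
```python
import kin
from kin import *
lo,hi=LO.copy(),HI.copy()
kin.LO=lo-1.5; kin.HI=hi+1.5; kin.HI[4]=1;kin.LO[5]-=2;kin.HI[5]+=2
for z in (10,20,40,70,100):
    p,M=toolS([0,0,z],-90)
    for o in ik(p,M,n=50):
        b=np.maximum(lo-o,o-hi); print(z,o.round(2),"viol",b.max().round(2),b.argmax()+1)
```

```text
10 [-0.15  0.16 -0.95 -3.86 -0.08  3.76] viol 0.7 4
10 [-0.26  0.17 -0.73  3.15  0.15 -3.15] viol 1.1 4
10 [-3.29 -0.16 -2.19 -0.72 -0.08 -2.52] viol 1.12 3
10 [ 2.99 -0.16 -2.19 -0.72 -0.08 -2.52] viol 1.12 3
10 [ 3.54 -1.91 -1.    2.18 -3.53 -1.52] viol 0.7 2
10 [-2.74 -1.91 -1.    2.18 -3.53 -1.52] viol 0.7 2
10 [-2.74 -1.91 -1.    2.18 -3.53  4.77] viol 1.67 6
10 [-0.26  1.85 -2.36 -3.02 -3.16  3.26] viol 1.29 3
10 [ 3.58 -1.9  -0.43 -2.31 -2.69  0.15] viol 0.69 2
10 [ 2.99 -0.16 -2.19 -0.72 -0.08  3.76] viol 1.12 3
10 [-0.26  1.84 -2.4   3.15 -3.2   3.15] viol 1.33 3
10 [ 2.88 -1.85 -0.78  0.12 -3.16  3.26] viol 0.64 2
10 [-2.7  -1.9  -0.43 -2.31 -2.69 -6.14] viol 3.04 6
10 [ 3.54 -1.91 -1.   -4.1  -3.53 -1.52] viol 0.94 4
10 [-0.15  0.16 -0.95  2.42 -0.08  3.76] viol 0.66 6
20 [-0.09  0.13 -0.99 -4.04 -0.11  3.89] viol 0.88 4
20 [-0.26  0.14 -0.73  3.15  0.17 -3.15] viol 1.1 4
20 [-3.24 -0.13 -2.16 -0.9  -0.11 -2.39] viol 1.09 3
20 [ 3.05 -0.13 -2.16 -0.9  -0.11 -2.39] viol 1.09 3
20 [ 3.56 -1.89 -0.99  2.22 -3.55 -1.5 ] viol 0.68 2
20 [-2.72 -1.89 -0.99  2.22 -3.55 -1.5 ] viol
[... 2554 characters left out ...]
100 [ 3.7  -1.69 -0.93  2.39 -3.71 -1.41] viol 0.72 5
100 [-2.58 -1.69 -0.93  2.39 -3.71 -1.41] viol 0.72 5
100 [-2.58 -1.69 -0.93  2.39 -3.71  4.87] viol 1.77 6
100 [-0.26  1.63 -2.44 -3.15 -3.02  3.13] viol 1.37 3
100 [ 3.59 -1.72 -0.35 -2.11 -2.75  0.35] viol 0.51 2
100 [ 2.88  0.04 -2.44  0.    0.38  3.14] viol 1.37 3
100 [-0.26 -0.04 -0.7  -3.14  0.38 -3.14] viol 0.54 5
100 [-0.26  1.63 -2.44  3.14 -3.02  3.13] viol 1.37 3
100 [ 0.46 -0.03 -0.97  1.01 -0.4  -1.62] viol -0.1 3
100 [ 3.6   0.03 -2.17 -2.13 -0.4  -1.62] viol 1.1 3
100 [ 2.88 -1.63 -0.7  -0.01 -3.02  3.13] viol 0.42 2
100 [-2.69 -1.72 -0.35 -2.11 -2.75 -5.93] viol 2.83 6
100 [ 3.7  -1.69 -0.93 -3.89 -3.71 -1.41] viol 0.73 4
```

```bash
cat >> kin.py <<'E'
GO=18.7
def nutpose(psi,al,h,gz=33,flip=0,S=None,off=(0,0)):
    """tool pose holding a nut on the stud axis: psi=angle of tool x in stud frame(deg), al=tilt (deg) of the tool about its y;
    h=nut underside above hub, gz = grip point height on nut; TCP returned"""
    M,o=stud(S or STUD); a=np.radians(psi); x=np.array([np.cos(a),np.sin(a),0]); z=np.array([0,0,-1.])
    B=np.c_[x,np.cross(z,x),z]@R.from_euler('y',al,degrees=True).as_matrix()@R.from_euler('z',180*flip,degrees=True).as_matrix()
    p=np.array([off[0],off[1],h+gz])+B[:,2]*GO
    return M@p+o, M@B
E
python3 - <<'E'
from kin import *
for al in (-30,-20,-12,12,20,30):
  for h in (0,40):
    for flip in (0,1):
      sols=ik(*nutpose(0,al,h,flip=flip),n=25)
      for s0 in sols:
        rng=[]
        for sg in (1,-1):
            x=s0;k=0
            while k<120:
                r=ik(*nutpose(sg*(k+8),al,h,flip=flip),x0=x)
                if not r or np.abs(r[0]-x).max()>.8: break
                x=r[0];k+=8
            rng.append(sg*k)
        print(al,h,flip,s0.round(2),rng)
E
```

```text
-30 0 0 [ 0.37  0.31 -0.39 -0.   -0.87  0.94] [120, -120]
-30 0 1 [ 0.37  0.31 -0.39 -0.   -0.87 -2.2 ] [120, -120]
-30 40 0 [ 0.39  0.23 -0.39 -0.   -0.94  0.92] [120, -120]
-30 40 1 [ 0.39  0.23 -0.39  0.   -0.94 -2.22] [120, -120]
-20 0 0 [ 0.42  0.24 -0.57  0.19 -0.63  0.74] [120, -80]
-20 0 1 [ 0.42  0.24 -0.57  0.19 -0.63 -2.4 ] [120, -64]
-20 40 0 [ 0.45  0.16 -0.57  0.17 -0.72  0.73] [120, -80]
-20 40 1 [ 0.45  0.16 -0.57  0.17 -0.72 -2.41] [120, -56]
-12 0 0 [ 0.44  0.19 -0.77  0.52 -0.41  0.41] [120, -48]
-12 0 1 [ 0.44  0.19 -0.77  0.52 -0.41 -2.73] [120, -24]
-12 40 0 [ 0.49  0.11 -0.74  0.43 -0.53  0.47] [120, -64]
-12 40 1 [ 0.49  0.11 -0.74  0.43 -0.53 -2.67] [120, -24]
12 0 0 [-0.26  0.16 -0.88 -3.15 -0.2  -1.57] [0, 0]
12 0 1 [-0.26  0.16 -0.88 -3.15 -0.2   1.57] [0, 0]
20 0 0 [-0.26  0.2  -0.96 -3.14 -0.46 -1.57] [16, 0]
20 0 1 [-0.26  0.2  -0.96 -3.14 -0.46  1.57] [16, 0]
20 40 0 [-0.26  0.07 -0.96 -3.15 -0.33 -1.57] [8, 0]
20 40 1 [-0.26  0.07 -0.96 -3.15 -0.33  1.57] [8, 0]
30 0 0 [-0.26  0.3  -1.07 -3.14 -0.84 -1.57] [120, 0]
30 0 1 [-0.26  0.3  -1.07 -3.14 -0.84  1.57] [120, 0]
30 40 0 [-0.26  0.15 -1.07 -3.14 -0.7  -1.57] [120, 0]
30 40 1 [-0.26  0.15 -1.07 -3.14 -0.7   1.57] [120, 0]
```

```bash
cat >> kin.py <<'E'
def gearpose(th,r=62.5,z=-15,up=0,S=None):
    "vertical tool, tool x tangential clockwise, TCP at gear angle th(deg)"
    M,o=stud(S or STUD); t=np.radians(th); p=M@[r*np.cos(t),r*np.sin(t),z]+o+[0,0,up]
    x=M@[np.sin(t),-np.cos(t),0]; x[2]=0; x/=np.linalg.norm(x); Z=np.array([0,0,-1.])
    return p,np.c_[x,np.cross(Z,x),Z]
E
python3 - <<'E'
from kin import *
s=arm.read_state(); j=s["joints"]
for th in (81,50,17): print(th,[o.round(2) for o in ik(*gearpose(th),x0=[.37,.31,-.39,0,-.87,.5])])
c=plan(gearpose(81,up=60))
c=plan(gearpose(81),c)
for a,b in ((81,66),(66,51),(51,36),(36,21)): c=plan(gearpose(b),gearpose(a),n=4)
E
```

```text
81 [array([ 0.42,  0.41, -0.29, -0.  , -0.88,  0.71])]
50 [array([ 0.37,  0.42, -0.22, -0.  , -0.93,  0.17])]
17 [array([ 0.31,  0.42, -0.2 , -0.  , -0.96, -0.32])]
17 rows of [-0.0, -0.0002, 0.0004, -1.88, -0.99, -5.95]
2 rows of [0.0, 0.0, 0.03, 0.0, 0.0, 0.0]
4 rows of [0.0036, 0.0001, -0.002, 0.0, 0.0, 4.21]
4 rows of [0.0037, 0.0001, -0.0017, 0.0, 0.0, 3.97]
4 rows of [0.0038, 0.0001, -0.0014, 0.0, 0.0, 3.69]
4 rows of [0.004, 0.0001, -0.001, 0.0, 0.0, 3.45]
```

>>> {"op": "servo_tool", "data": {
  "commands": [
    [[255,0,-0.0002,0.0004,-1.88,-0.99,-5.95],[255,0,-0.0002,0.0004,-1.88,-0.99,-5.95],[255,0,-0.0002,0.0004,-1.88,-0.99,-5.95],[255,0,-0.0002,0.0004,-1.88,-0.99,-5.95],[255,0,-0.0002,0.0004,-1.88,-0.99,-5.95],[255,0,-0.0002,0.0004,-1.88,-0.99,-5.95],[255,0,-0.0002,0.0004,-1.88,-0.99,-5.95],[255,0,-0.0002,0.0004,-1.88,-0.99,-5.95],[255,0,-0.0002,0.0004,-1.88,-0.99,-5.95],[255,0,-0.0002,0.0004,-1.88,-0.99,-5.95]]
  ]
}}

```text
clock: 4.75
position: [566.8, 69.6, 176.2]
ee_rot: [0.742, -0.65, 0.114, -0.121]
contact_force: [0.4, -0.6, -0.2]
gripper_width: -0.0
grasp_force: 0.0
```

>>> {"op": "servo_tool", "data": {
  "commands": [
    [[255,0,-0.0002,0.0004,-1.88,-0.99,-5.95],[255,0,-0.0002,0.0004,-1.88,-0.99,-5.95],[255,0,-0.0002,0.0004,-1.88,-0.99,-5.95],[255,0,-0.0002,0.0004,-1.88,-0.99,-5.95],[255,0,-0.0002,0.0004,-1.88,-0.99,-5.95],[255,0,-0.0002,0.0004,-1.88,-0.99,-5.95],[255,0,-0.0002,0.0004,-1.88,-0.99,-5.95],[255,0,0,0,0,0,0]]
  ]
}}

```text
clock: 5.42
position: [570.4, 69.9, 173.7]
ee_rot: [0.937, -0.346, 0.033, -0.027]
contact_force: [-0.0, 0.5, -0.3]
gripper_width: 0.1
grasp_force: 0.0
```

Run:
```python
from kin import *
st();local()
c=plan(gearpose(81,up=60))
```

```text
5.42 p [570.4  69.9 173.7] F [-0.   0.5 -0.3] T [-0.08  0.09 -0.01] w 0.1 g 0.0 j [ 0.41  0.31 -0.27  0.01 -0.91  0.45]
stud-local [47.58 54.99 34.52] xang -28.34 tilt [-25.01   2.74]
3 rows of [-0.0033, -0.0011, 0.0006, -1.29, -1.02, -5.06]
```

>>> {"op": "servo_tool", "data": {
  "commands": [
    [[255,-0.0033,-0.0011,0.0006,-1.29,-1.02,-5.06],[255,-0.0033,-0.0011,0.0006,-1.29,-1.02,-5.06],[255,-0.0033,-0.0011,0.0006,-1.29,-1.02,-5.06],[255,0,0,0.02,0,0,0],[255,0,0,0.02,0,0,0],[255,0,0,0.01,0,0,0],[255,0,0,0.01,0,0,0],[255,0,0,0,0,0,0]]
  ]
}}

```text
clock: 6.08
position: [561.6, 78.0, 109.9]
ee_rot: [0.975, -0.222, -0.002, 0.0]
contact_force: [0.0, -0.4, -0.2]
gripper_width: -0.0
grasp_force: 0.0
```

Run:
```python
from kin import *
st();local()
plan(gearpose(81)); plan(gearpose(62),n=5)
```

```text
6.08 p [561.6  78.  109.9] F [ 0.  -0.4 -0.2] T [-0.07  0.03 -0.01] w -0.0 g 0.0 j [ 0.42  0.41 -0.29 -0.   -0.87  0.7 ]
stud-local [  6.51  60.48 -15.4 ] xang -12.23 tilt [-28.85  -0.03]
1 rows of [0.0023, -0.0017, -0.002, 0.07, 0.22, -0.24]
5 rows of [0.0041, -0.0003, -0.0024, 0.02, 0.04, 4.19]
```

>>> {"op": "servo_tool", "data": {
  "commands": [
    [[255,0.0041,-0.0003,-0.0024,0,0,4.19],[255,0.0041,-0.0003,-0.0024,0,0,4.19],[255,0.0041,-0.0003,-0.0024,0,0,4.19],[255,0.0041,-0.0003,-0.0024,0,0,4.19],[255,0.0041,-0.0003,-0.0024,0,0,4.19],[255,0.0037,0.0001,-0.0017,0,0,3.97]]
  ]
}}

```text
clock: 6.58
position: [584.1, 65.6, 127.0]
ee_rot: [0.904, -0.428, 0.0, -0.002]
contact_force: [0.1, -0.2, 0.6]
gripper_width: 0.3
grasp_force: 0.0
```

>>> {"op": "servo_tool", "data": {
  "commands": [
    [[255,0.0037,0.0001,-0.0017,0,0,3.97],[255,0.0037,0.0001,-0.0017,0,0,3.97],[255,0.0037,0.0001,-0.0017,0,0,3.97]]
  ]
}}

```text
clock: 6.83
position: [589.2, 58.3, 130.3]
ee_rot: [0.854, -0.52, -0.001, -0.002]
contact_force: [-1.2, 8.3, -4.5]
gripper_width: 0.3
grasp_force: 3.6
```

>>> {"op": "servo_tool", "data": {
  "commands": [
    [[255,0.0038,0.0001,-0.0014,0,0,3.69],[255,0.0038,0.0001,-0.0014,0,0,3.69],[255,0.0038,0.0001,-0.0014,0,0,3.69]]
  ]
}}

```text
clock: 7.08
position: [593.8, 48.0, 134.3]
ee_rot: [0.8, -0.6, -0.002, -0.002]
contact_force: [0.1, 7.0, -5.9]
gripper_width: -0.1
grasp_force: 3.7
```

Run:
```python
from kin import *
st();local()
for th in (36,26): plan(gearpose(th))
```

```text
7.08 p [593.8  48.  134.3] F [ 0.1  7.  -5.9] T [ 2.22 -0.02 -0.  ] w -0.1 g 3.7 j [ 0.35  0.42 -0.2  -0.01 -0.95 -0.06]
stud-local [ 52.37  39.93 -13.69] xang -62.36 tilt [-28.7    0.33]
1 rows of [0.0023, 0.0024, 0.002, -0.13, 0.31, -0.86]
2 rows of [0.0064, 0.0013, -0.0004, -0.05, 0.16, 4.21]
```

>>> {"op": "servo_tool", "data": {
  "commands": [
    [[255,0.0035,0.0007,-0.0005,0,0.1,2.5],[255,0.0035,0.0007,-0.0005,0,0.1,2.5],[255,0.0035,0.0007,-0.0005,0,0.1,2.5],[255,0.0035,0.0005,-0.0004,0,0,2.5],[255,0,0,0,0,0,0]]
  ]
}}

```text
clock: 7.5
position: [596.1, 33.6, 137.2]
ee_rot: [0.746, -0.666, 0.002, -0.002]
contact_force: [2.1, 5.2, -4.3]
gripper_width: 0.1
grasp_force: 3.0
```

Run:
```python
from kin import *
st();local()
for n in("wrist","top"):
    d=cams.get_image(n); np.savez(n+"2.npz",**d)
    M,o=stud(STUD); print(n,[proj(d,M@np.array(q)+o)[0].round(1) for q in ((0,0,0),(103.5,0,-2),(99,0,-2),(99*np.cos(.2),99*np.sin(.2),-2))])
    if n=="wrist": a=cv2.resize(d["frame"],(400,300))
    else: b=cv2.resize(d["frame"][155:275,150:310],(400,300),interpolation=cv2.INTER_CUBIC)
cv2.imwrite("pics/c2.png",np.hstack([a,b]))
```

```text
7.5 p [596.1  33.6 137.2] F [ 2.1  5.2 -4.3] T [ 1.75 -0.74 -0.04] w 0.1 g 3.0 j [ 0.33  0.42 -0.2   0.   -0.95 -0.22]
stud-local [ 59.01  26.61 -14.24] xang -71.22 tilt [-28.36   0.13]
wrist [array([387.1, 245.9]), array([221.2, 222.9]), array([231.7, 224.2]), array([220.7, 265.9])]
top [array([206.6, 221.1]), array([215.8, 174.9]), array([215.4, 177. ]), array([205.4, 175.1])]
```

View pics/c2.png

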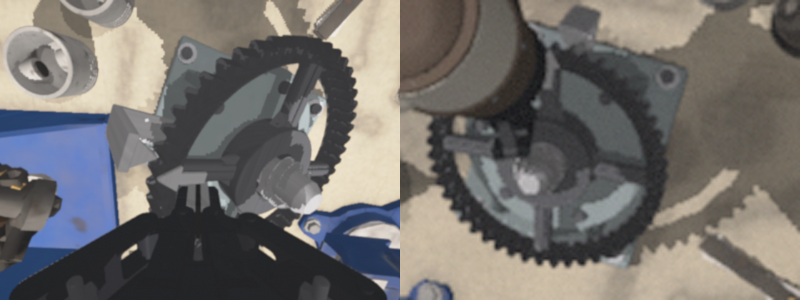

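The wrist half shows the arrow tip at about (158,178) (full image (221,249)) and the pointer just above it at about (150,160). That puts the gear about 7° short, so I'll push about 5.5° more.

>>> {"op": "servo_tool", "data": {
  "commands": [
    [[255,0.0021,0.0002,-0.0002,0,0,1.6],[255,0.0021,0.0002,-0.0002,0,0,1.6],[255,0.0021,0.0002,-0.0002,0,0,1.6],[255,0,0,0,0,0,0]]
  ]
}}

```text
clock: 7.93
position: [596.5, 27.7, 137.9]
ee_rot: [0.717, -0.697, 0.002, -0.003]
contact_force: [3.5, 6.5, -5.2]
gripper_width: -0.0
grasp_force: 4.1
```

Run:
```python
from kin import *
st();local()
d=cams.get_image("wrist"); np.savez("w3.npz",**d); s=cams.get_image("scene")
M,o=stud(STUD)
for n,e in(("w",d),("s",s)): print(n,[proj(e,M@np.array(q)+o)[0].round(1) for q in ((0,0,0),(103.5,0,-2),(99,0,-2),(99*np.cos(.1),99*np.sin(.1),-2))])
a=cv2.resize(d["frame"][170:290,150:270],(400,400),interpolation=cv2.INTER_CUBIC)
b=cv2.resize(s["frame"][190:270,190:270],(400,400),interpolation=cv2.INTER_CUBIC)
cv2.imwrite("pics/c3.png",np.hstack([a,b]))
```

```text
7.93 p [596.5  27.7 137.9] F [ 3.5  6.5 -5.2] T [ 1.93 -0.95  0.  ] w -0.0 g 4.1 j [ 0.32  0.41 -0.2   0.   -0.95 -0.29]
stud-local [ 60.97  20.98 -14.55] xang -75.49 tilt [-28.32   0.17]
w [array([385.9, 246.5]), array([215.3, 240.9]), array([225.9, 241.1]), array([221.3, 262.1])]
s [array([228.1, 246.6]), array([218.4, 203.3]), array([218.8, 205.1]), array([214.1, 206. ])]
```

View pics/c3.png

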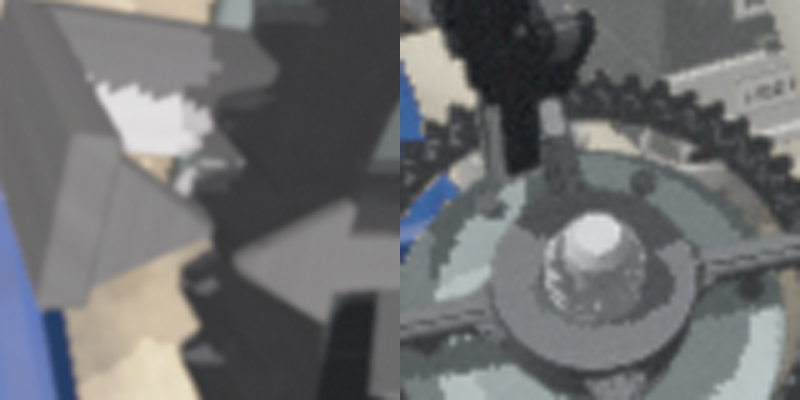

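The close-up shows the pointer tip at (210,240) and the arrow tip at (234,258), so the arrow is still a little anticlockwise. I'll quantify that, including the sensitivity to height.

```bash
cat > ang.py <<'E'
from kin import *
def ang(d,pp,ap):
    M,o=stud(STUD)
    for zp in (-4,0):
      for za in (-4,-1):
        # small in-plane shift of the model absorbs calibration: match pointer, then solve arrow angle
        f=lambda v:np.r_[proj(d,M@np.array([103.5,v[0],zp+v[1]])+o)[0]-pp, proj(d,M@np.array([99*np.cos(v[2]),99*np.sin(v[2])+v[0],za+v[1]])+o)[0]-ap]
        q=least_squares(f,[0,0,0.]); print(zp,za,"shift",q.x[:2].round(1),"angle deg",np.degrees(q.x[2]).round(2),q.fun.round(1))
E
python3 - <<'E'
from ang import *
u=lambda x,y:np.array([(x+.5)*.3-.5+150,(y+.5)*.3-.5+170])
ang(dict(np.load("w3.npz")),u(210,240),u(234,258))
E
```

```text
-4 -4 shift [ 2.  -1.1] angle deg 1.53 [-0.9 -0.2  0.9  0.2]
-4 -1 shift [ 2.7 -2.7] angle deg 0.74 [-2.5 -0.6  2.3  0.6]
0 -4 shift [ 1.1 -3.2] angle deg 2.62 [ 1.1  0.2 -1.1 -0.2]
0 -1 shift [ 1.8 -4.6] angle deg 1.8 [-0.4 -0.1  0.4  0.1]
```

>>> {"op": "servo_tool", "data": {
  "commands": [
    [[255,0.0009,0,0,0,0,0.8],[255,0.0009,0,0,0,0,0.8],[255,0,0,0,0,0,0],[255,0,0,0,0,0,0]]
  ]
}}

```text
clock: 8.37
position: [596.5, 26.1, 138.0]
ee_rot: [0.708, -0.706, 0.002, -0.003]
contact_force: [3.0, 6.9, -4.5]
gripper_width: 0.1
grasp_force: 4.9
```

Run:
```python
from kin import *
st();local()
d=cams.get_image("wrist"); np.savez("w4.npz",**d)
f=d["frame"][170:290,150:270]
cv2.imwrite("pics/c4.png",cv2.resize(f,(600,600),interpolation=cv2.INTER_CUBIC))
```

```text
8.37 p [596.5  26.1 138. ] F [ 3.   6.9 -4.5] T [ 2.08 -0.83  0.06] w 0.1 g 4.9 j [ 0.32  0.41 -0.2   0.   -0.95 -0.31]
stud-local [ 61.39  19.41 -14.68] xang -76.84 tilt [-28.32   0.17]
```

View pics/c4.png

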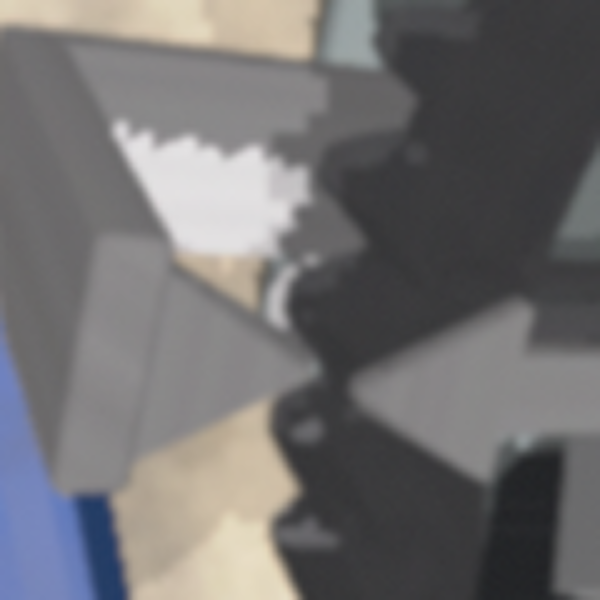

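Pointer tip at (318,367) and arrow tip at (350,383).

Run:
```python
from ang import *
u=lambda x,y:np.array([(x+.5)*.2-.5+150,(y+.5)*.2-.5+170])
ang(dict(np.load("w4.npz")),u(318,367),u(350,383))
```

```text
-4 -4 shift [ 0.1 -0.9] angle deg 1.05 [-1.6 -0.3  1.5  0.3]
-4 -1 shift [ 0.8 -2.6] angle deg 0.28 [-3.2 -0.7  2.9  0.7]
0 -4 shift [-0.8 -2.9] angle deg 2.12 [ 0.4  0.1 -0.4 -0.1]
0 -1 shift [-0.1 -4.4] angle deg 1.32 [-1.1 -0.2  1.1  0.2]
```

>>> {"op": "servo_tool", "data": {
  "commands": [
    [[255,0.001,0,0,0,0,0.8],[255,0,0,0,0,0,0],[255,0,0,0,0,0,0]]
  ]
}}

```text
clock: 8.67
position: [596.5, 25.1, 138.0]
ee_rot: [-0.703, 0.711, -0.002, 0.003]
contact_force: [2.7, 7.2, -3.9]
gripper_width: -0.1
grasp_force: 5.4
```

Run:
```python
from kin import *
st();local()
# retreat plan: back off 3 mm along -x tool, then up; then vertical view above nut
s=arm.read_state(); cur=(s["position"],R.from_quat(s["ee_rot"]).as_matrix())
c1=(cur[0]+cur[1]@[-.012*1000*.6,0,-110],cur[1])
# camera pose in tool frame
d=cams.get_image("wrist"); np.savez("w5.npz",**d); C=cur[1].T@(d["T"][:3,3]-cur[0]); print("cam in tool",C.round(1),(cur[1].T@-d["T"][:3,2]).round(3))
# options over nut: tool vertical, x dir towards azimuth
nut=np.array([481,-272,0.])
for xa in (-120,-90,-60,-30,0):
    a=np.radians(xa); B=np.c_[[np.cos(a),np.sin(a),0],np.cross([0,0,-1],[np.cos(a),np.sin(a),0]),[0,0,-1.]]
    p=nut+[0,0,230]-B@[90,0,0]
    print(xa,p.round(0),[o.round(2) for o in ik(p,B,x0=[.1,.4,-.2,0,-1,-.3])])
```

```text
8.67 p [596.5  25.1 138. ] F [ 2.7  7.2 -3.9] T [ 2.13 -0.9   0.01] w -0.1 g 5.4 j [ 0.31  0.41 -0.2   0.   -0.95 -0.33]
stud-local [ 61.66  18.5  -14.78] xang -77.56 tilt [-28.31   0.18]
cam in tool [  78.4    0.7 -142. ] [-0.307  0.001  0.952]
-120 [ 526. -194.  230.] [array([-0.06,  0.28, -0.16, -0.  , -1.14, -0.46])]
-90 [ 481. -182.  230.] [array([-0.05,  0.2 , -0.26,  0.  , -1.11,  0.05])]
-60 [ 436. -194.  230.] [array([-0.08,  0.13, -0.34,  0.  , -1.1 ,  0.6 ])]
-30 [ 403. -227.  230.] [array([-0.16,  0.11, -0.37,  0.  , -1.09,  1.21])]
0 [ 391. -272.  230.] [array([-0.27,  0.13, -0.34, -0.  , -1.1 ,  1.84])]
```

>>> {"op": "servo_tool", "data": {
  "commands": [
    [[255,-0.004,0,0,0,0,0],[255,0,0,-0.03,0,0,0],[255,0,0,-0.04,0,0,0],[0,0,0,-0.04,0,0,0],[0,0.03,0.01,-0.01,0,0,0],[0,0.03,0.012,0,0,0,0],[0,0.03,0.012,0,0,0,0],[0,0.03,0.012,0,0,0,0],[0,0.03,0.012,0.01,0,0,0],[0,0.03,0.012,0.02,0,0,0]]
  ]
}}

```text
clock: 9.55
position: [523.0, -154.2, 231.3]
ee_rot: [-0.703, 0.711, -0.005, 0.001]
contact_force: [1.1, 0.1, -0.3]
gripper_width: 83.1
grasp_force: 0.0
```

>>> {"op": "servo_tool", "data": {
  "commands": [
    [[0,0.03,0.012,0.02,0,0,0],[0,0.03,0.012,0.02,0,0,0],[0,0.03,0.012,0.02,0,0,0],[0,0.027,0.012,0.02,0,0,0],[0,0,0,0,0,0,0],[0,0,0,0,0,0,0]]
  ]
}}

```text
clock: 10.05
position: [471.4, -270.4, 147.7]
ee_rot: [-0.702, 0.712, -0.001, -0.002]
contact_force: [0.8, -1.1, 0.0]
gripper_width: 85.3
grasp_force: 0.0
```

Run:
```python
from kin import *
st()
d=cams.get_image("wrist"); np.savez("n1.npz",**d); t=cams.get_image("top");np.savez("t5.npz",**t)
for zz in (0,38): print(proj(d,[481,-272,zz]))
q=proj(d,[481,-272,20])[0].astype(int);print(q)
f=d["frame"]
M,o=stud(STUD); print([proj(t,M@np.array(q)+o)[0].round(1) for q in ((0,0,0),(103.5,0,-2),(99,0,-2))])
a=cv2.resize(f,(560,420)); b=cv2.resize(t["frame"][155:245,170:250],(240,270),interpolation=cv2.INTER_CUBIC)
W=np.zeros((420,800,3),np.uint8);W[:,:560]=a;W[:270,560:]=b
cv2.imwrite("pics/n1.png",W)
```

```text
10.05 p [ 471.4 -270.4  147.7] F [ 0.8 -1.1  0. ] T [ 0.02 -0.07 -0.01] w 85.3 g 0.0 j [-0.22  0.32 -0.31  0.   -0.93  0.2 ]
[[265.85907841 191.46982803]]
[[264.46813155 202.66846643]]
[265 197]
[array([206.6, 221.1]), array([215.8, 174.9]), array([215.4, 177. ])]
```

View pics/n1.png

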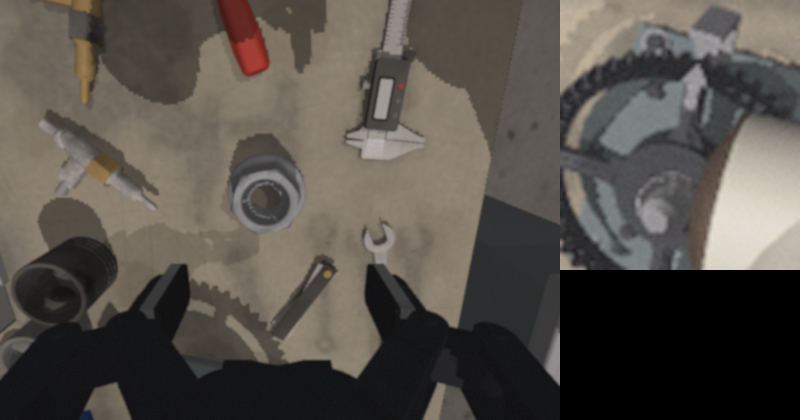

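The nut sits at (266,196) in the wrist view, matching the prediction of (265,197). In the top crop the arrow at (137,65) lines up under the pointer. Next I'll get the hex orientation from the image.

```bash
cat > hexa.py <<'E'
from kin import *
d=dict(np.load("n1.npz"))
def score(nx,ny,yaw,z,ap):
    # mean abs gradient along the hexagon outline
    th=np.radians(yaw)+np.arange(6)*np.pi/3; s=np.linspace(-.45,.45,15)*2*ap*np.tan(np.pi/6)
    n=np.c_[np.cos(th),np.sin(th)]; t=np.c_[-n[:,1],n[:,0]]
    out=0
    for k in range(6):
        P=[ [nx,ny]+n[k]*(ap+e)+t[k]*u for e in(-1.2,1.2) for u in s]
        q=proj(d,np.c_[np.array(P),np.full(30,z)]).astype(np.float32)
        v=cv2.remap(g,q[:,0].reshape(1,-1),q[:,1].reshape(1,-1),cv2.INTER_CUBIC).ravel()
        out+=abs(v[:15].mean()-v[15:].mean())
    return out
g=cv2.cvtColor(d["frame"],cv2.COLOR_BGR2GRAY).astype(np.float32)
for z in (10,24,36):
    best=max(((score(481+dx,-272+dy,y,z,ap),y,dx,dy,ap) for y in range(0,60,3) for dx in (-3,-1.5,0,1.5,3) for dy in(-3,-1.5,0,1.5,3) for ap in (26.5,28)))
    prof=[max(score(481+dx,-272+dy,y,z,28) for dx in(-1.5,0,1.5) for dy in (-1.5,0,1.5)) for y in range(0,60,5)]
    print(z,best,np.round(prof))
cv2.imwrite("pics/n1c.png",cv2.resize(d["frame"][146:246,216:316],(600,600),interpolation=cv2.INTER_CUBIC))
E
python3 hexa.py
```

```text
10 (np.float32(167.23819), 42, 1.5, 3, 26.5) [ 91.  94.  95.  92.  97. 103. 106. 114. 115. 111. 102.  94.]
24 (np.float32(156.64299), 42, 0, 3, 28) [ 87.  78.  75.  82.  93. 103. 112. 115. 120. 115. 108.  96.]
36 (np.float32(151.79395), 42, 0, -1.5, 26.5) [ 93.  90.  92.  93.  99. 106. 115. 116. 126. 134. 130. 114.]
```

View pics/n1c.png

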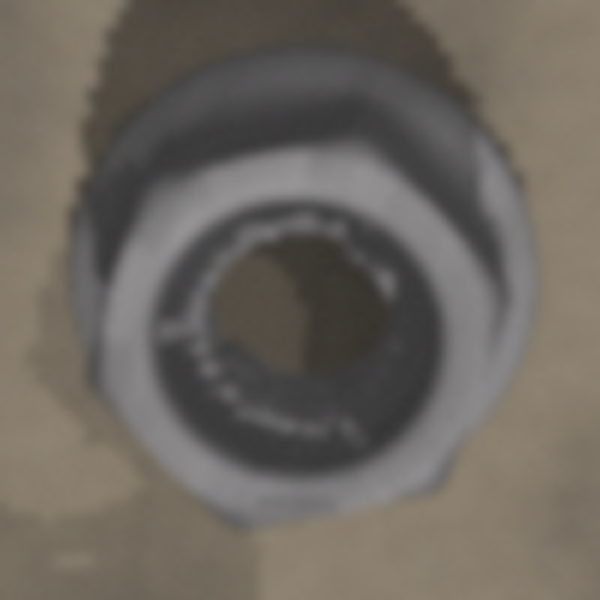

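The crop shows the hex corners at (155,188), (370,140), (500,300), (450,480), (240,528), (95,365), with the flange over x 75..535. I'll fit the pose and plan the grasp.

```bash
cat > nutfit.py <<'E'
from kin import *
d=dict(np.load("n1.npz"))
v=np.array([(155,188),(370,140),(500,300),(450,480),(240,528),(95,365)])
v=(v+.5)/6-.5+[216,146]
fl=(np.array([75,45,535,525])+.5)/6-.5+[216,146,216,146]
def f(p,n=0):
    x,y,yaw,z0=p
    k=np.radians(yaw)+np.pi/6+np.arange(6)*np.pi/3
    q=proj(d,np.c_[x+32*np.cos(k),y+32*np.sin(k),np.full(6,z0+37)])
    i=[np.argmin(((q-a)**2).sum(1)) for a in v]
    e=ext(proj(d,circ(38,z0+1)+[x,y,0]))-fl
    return np.r_[(q[i]-v).ravel(),e[:3],(z0)/2]
for y0 in (5,25,45):
    q=least_squares(f,[481,-272,y0,0]); print(q.x.round(2),round(q.cost,2),q.fun.round(1))
E
python3 nutfit.py
```

```text
[ 480.08 -271.22  -19.27   -3.94] 13.05 [-0.7 -1.7 -0.1 -1.1  2.5 -0.8 -1.1  1.5 -0.5  0.1 -0.8  2.4  0.6 -0.
  0.3 -2. ]
[ 480.08 -271.22   40.73   -3.94] 13.05 [-0.7 -1.7 -0.1 -1.1  2.5 -0.8 -1.1  1.5 -0.5  0.1 -0.8  2.4  0.6 -0.
  0.3 -2. ]
[ 480.08 -271.22   40.73   -3.94] 13.05 [-0.7 -1.7 -0.1 -1.1  2.5 -0.8 -1.1  1.5 -0.5  0.1 -0.8  2.4  0.6 -0.
  0.3 -2. ]
```

```bash
cat >> kin.py <<'E'
def tablepose(xa,al,nut,gz=31,up=0):
    a=np.radians(xa); x=np.array([np.cos(a),np.sin(a),0]); z=np.array([0,0,-1.])
    B=np.c_[x,np.cross(z,x),z]@R.from_euler('y',al,degrees=True).as_matrix()
    return np.array([nut[0],nut[1],gz])-B[:,2]*up+B[:,2]*GO, B
E
python3 - <<'E'
from kin import *
print(arm.grip_point_offset)
NUT=[480.3,-271.4]
j=arm.read_state()["joints"]
for xa in (-169,-109,-49,11,71,131):
    r=ik(*tablepose(xa,-20,NUT),x0=j); print(xa,[o.round(2) for o in r])
for psi in (-90,-60,-30,0,30,60,90,120,150):
    print(psi,[o.round(2) for o in ik(*nutpose(psi,-20,6,gz=31),x0=[.42,.24,-.57,.19,-.63,.74])])
E
```

```text
18.700000000000003
-169 [array([-0.34,  0.46, -0.43, -0.45, -0.41, -0.64])]
-109 [array([-0.43,  0.57, -0.2 , -0.45, -0.89,  0.4 ])]
-49 [array([-0.32,  0.65, -0.12, -0.2 , -1.11,  1.15])]
11 [array([-0.16,  0.63, -0.29,  0.14, -0.98,  1.82])]
71 [array([-0.11,  0.52, -0.68,  0.68, -0.56,  2.3 ])]
131 []
-90 []
-60 [array([ 0.32,  0.17, -0.6 , -0.2 , -0.36,  0.18])]
-30 [array([ 0.36,  0.2 , -0.56, -0.03, -0.53,  0.49])]
0 [array([ 0.43,  0.23, -0.57,  0.19, -0.64,  0.74])]
30 [array([ 0.49,  0.25, -0.65,  0.44, -0.68,  0.94])]
60 [array([ 0.53,  0.25, -0.78,  0.77, -0.68,  1.1 ])]
90 [array([ 0.48,  0.24, -0.93,  1.21, -0.65,  1.21])]
120 [array([ 0.3 ,  0.22, -1.05,  1.79, -0.64,  1.32])]
150 []
```

Run:
```python
from kin import *
NUT=[480.3,-271.4]; al=-25
j=arm.read_state()["joints"]
for psi in (-110,-90,-60,0,60,120,135):
    print(psi,[o.round(2) for o in ik(*nutpose(psi,al,6,gz=32),x0=[.42,.24,-.57,.19,-.63,.74])])
c=plan(tablepose(-49,al,NUT,gz=32,up=70))
c=plan(tablepose(-49,al,NUT,gz=32,up=0),c)
for u in(70,0): print([o.round(2) for o in ik(*tablepose(-49,al,NUT,gz=32,up=u),x0=j)])
```

```text
-110 []
-90 [array([ 0.2 ,  0.15, -0.55, -0.67, -0.28,  0.25])]
-60 [array([ 0.23,  0.18, -0.49, -0.42, -0.5 ,  0.46])]
0 [array([ 0.4 ,  0.26, -0.48,  0.08, -0.76,  0.86])]
60 [array([ 0.56,  0.29, -0.71,  0.68, -0.79,  1.16])]
120 [array([ 0.38,  0.26, -1.05,  1.72, -0.75,  1.31])]
135 []
8 rows of [0.0047, -0.0023, 0.0081, -1.14, -3.02, -5.12]
2 rows of [-0.0, 0.0, 0.035, 0.0, 0.0, 0.0]
[array([-0.36,  0.65,  0.06, -0.21, -1.37,  1.15])]
[array([-0.34,  0.69, -0.05, -0.22, -1.22,  1.17])]
```

>>> {"op": "servo_tool", "data": {
  "commands": [
    [[0,0.0047,-0.0023,0.0081,-1.14,-3.02,-5.12],[0,0.0047,-0.0023,0.0081,-1.14,-3.02,-5.12],[0,0.0047,-0.0023,0.0081,-1.14,-3.02,-5.12],[0,0.0047,-0.0023,0.0081,-1.14,-3.02,-5.12],[0,0.0047,-0.0023,0.0081,-1.14,-3.02,-5.12],[0,0.0047,-0.0023,0.0081,-1.14,-3.02,-5.12],[0,0.0047,-0.0023,0.0081,-1.14,-3.02,-5.12],[0,0.0047,-0.0023,0.0081,-1.14,-3.02,-5.12],[0,0,0,0,0,0,0],[0,0,0,0,0,0,0]]
  ]
}}

```text
clock: 10.98
position: [494.7, -287.0, 77.2]
ee_rot: [0.888, -0.405, -0.198, -0.089]
contact_force: [0.6, 0.7, 0.7]
gripper_width: 85.3
grasp_force: 0.0
```

Run:
```python
from kin import *
NUT=[480.3,-271.4]; al=-25
st()
c=plan(tablepose(-49,al,NUT,gz=32,up=30))
c=plan(tablepose(-49,al,NUT,gz=32,up=0),c)
d=cams.get_image("wrist"); np.savez("n2.npz",**d)
g=cv2.cvtColor(d["frame"],cv2.COLOR_BGR2GRAY)
print(proj(d,[480.3,-271.4,38]))
```

```text
10.98 p [ 494.7 -287.    77.2] F [0.6 0.7 0.7] T [-0.61 -0.53  0.02] w 85.3 g 0.0 j [-0.36  0.65  0.06 -0.21 -1.37  1.15]
2 rows of [-0.0001, 0.0003, 0.0193, 0.03, 0.04, -0.02]
1 rows of [-0.0, 0.0, 0.03, 0.0, 0.0, 0.0]
[[277.3540426  236.57969975]]
```

>>> {"op": "servo_tool", "data": {
  "commands": [
    [[0,0,0.0003,0.02,0,0,0],[0,0,0.0003,0.02,0,0,0],[0,0,0,0.015,0,0,0],[0,0,0,0.0135,0,0,0],[0,0,0,0,0,0,0],[0,0,0,0,0,0,0]]
  ]
}}

```text
clock: 11.53
position: [474.4, -265.9, 16.9]
ee_rot: [0.888, -0.405, -0.197, -0.09]
contact_force: [-0.1, 0.0, -0.0]
gripper_width: 85.3
grasp_force: 0.0
```

>>> {"op": "servo_tool", "data": {
  "commands": [
    [[255,0,0,0,0,0,0],[255,0,0,0,0,0,0],[255,0,0,0,0,0,0],[255,0,0,0,0,0,0],[255,0,0,0,0,0,0],[255,0,0,0,0,0,0]]
  ]
}}

```text
clock: 12.03
position: [475.8, -266.9, 17.2]
ee_rot: [0.889, -0.405, -0.196, -0.09]
contact_force: [2.8, 1.3, 5.7]
gripper_width: 54.5
grasp_force: 66.9
```

Run:
```python
from kin import *
st(); plan(tablepose(-49,-25,[480.3,-271.4],gz=32)); print(arm.grip_point_offset)
```

```text
12.03 p [ 475.8 -266.9   17.2] F [2.8 1.3 5.7] T [-0.02 -0.67 -0.25] w 54.5 g 66.9 j [-0.34  0.69 -0.05 -0.22 -1.22  1.17]
1 rows of [-0.0005, -0.0004, 0.0026, -0.07, -0.11, 0.02]
18.700000000000003
```

```bash
cat >> kin.py <<'E'
def grabbed():  # nut in tool, from file
    z=np.load("grab.npz"); return z["R"],z["t"]
def setgrab(nut,xa):
    s=arm.read_state(); T=R.from_quat(s["ee_rot"]).as_matrix(); p=s["position"]
    a=np.radians(xa); N=np.c_[[np.cos(a),np.sin(a),0],[-np.sin(a),np.cos(a),0],[0,0,1.]]
    t=T.T@(np.array([*nut,0.])-p); print("nut in tool",t.round(2)); t[1]=0
    # centre height so that underside is at z=0 stays true
    Rn=T.T@N; np.savez("grab.npz",R=Rn,t=t)
def nuttarget(psi,h,S=None,off=(0,0)):
    "tool pose to put grabbed nut at spin psi(deg; its x), height h over hub"
    Rn,t=grabbed(); M,o=stud(S or STUD); N=M@R.from_euler('z',psi,degrees=True).as_matrix(); p=o+M@[off[0],off[1],h]
    T=N@Rn.T; return p-T@t, T
def nutnow(S=None):
    Rn,t=grabbed(); M,o=stud(S or STUD); s=arm.read_state(); T=R.from_quat(s["ee_rot"]).as_matrix()
    N=M.T@T@Rn; print("nut local",(M.T@(s["position"]+T@t-o)).round(2),"psi",np.degrees(np.arctan2(N[1,0],N[0,0])).round(1),"tilt",(57.3*N[:2,2]).round(2),"Floc",(M.T@s["contact_force"]).round(1),"Tloc",(M.T@s["wrist_torque"]).round(2),"t",round(s["clock"],1),"w",round(s["gripper_width"],1),round(s["grasp_force"]))
E
python3 - <<'E'
from kin import *
setgrab([480.3,-271.4],-49)
s=arm.read_state(); cur=(s["position"],R.from_quat(s["ee_rot"]).as_matrix())
c=plan((cur[0]+[0,0,190],cur[1]))
c=plan(nuttarget(2,75),c)
print(c[0],[o.round(2) for o in ik(*c,x0=[.42,.24,-.57,.19,-.63,.74])])
E
```

```text
nut in tool [12.99 -0.37 12.93]
6 rows of [-0.0133, -0.0, -0.0287, 0.0, 0.0, 0.0]
8 rows of [-0.0198, -0.0326, 0.0062, -0.9, 3.66, -4.43]
[483.11655021  36.12665409 196.68112056] [array([ 0.45,  0.14, -0.47,  0.09, -0.91,  0.83])]
```

>>> {"op": "servo_tool", "data": {
  "commands": [
    [[255,-0.0133,0,-0.0287,0,0,0],[255,-0.0133,0,-0.0287,0,0,0],[255,-0.0133,0,-0.0287,0,0,0],[255,-0.0133,0,-0.0287,0,0,0],[255,-0.0133,0,-0.0287,0,0,0],[255,-0.0133,0,-0.0287,0,0,0]]
  ]
}}

```text
clock: 12.53
position: [474.1, -266.4, 205.6]
ee_rot: [0.888, -0.405, -0.199, -0.09]
contact_force: [0.8, 0.3, -3.4]
gripper_width: 54.9
grasp_force: 65.6
```

>>> {"op": "servo_tool", "data": {
  "commands": [
    [[255,-0.0198,-0.0326,0.0062,-0.9,3.66,-4.43],[255,-0.0198,-0.0326,0.0062,-0.9,3.66,-4.43],[255,-0.0198,-0.0326,0.0062,-0.9,3.66,-4.43],[255,-0.0198,-0.0326,0.0062,-0.9,3.66,-4.43],[255,-0.0198,-0.0326,0.0062,-0.9,3.66,-4.43],[255,-0.0198,-0.0326,0.0062,-0.9,3.66,-4.43],[255,-0.0198,-0.0326,0.0062,-0.9,3.66,-4.43],[255,-0.0198,-0.0326,0.0062,-0.9,3.66,-4.43],[255,0,0,0,0,0,0],[255,0,0,0,0,0,0]]
  ]
}}

```text
clock: 13.37
position: [478.4, 39.0, 193.1]
ee_rot: [0.993, -0.112, 0.039, 0.014]
contact_force: [0.0, -0.9, -3.6]
gripper_width: 54.7
grasp_force: 65.9
```

Run:
```python
from kin import *
st();nutnow(); c=plan(nuttarget(2,75)); c=plan(nuttarget(2,40),c)
d=cams.get_image("wrist"); np.savez("s1.npz",**d); M,o=stud(STUD)
for n in ("scene","top"): e=cams.get_image(n); np.savez(n+"6.npz",**e)
print([proj(d,M@np.array(q)+o)[0].round(1) for q in((0,0,34.5),(0,0,75),(0,0,113))])
```

```text
13.37 p [478.4  39.  193.1] F [ 0.  -0.9 -3.6] T [0.06 0.24 0.04] w 54.7 g 65.9 j [ 0.46  0.14 -0.47  0.08 -0.91  0.84]
nut local [-6.57  1.6  74.48] psi 2.4 tilt [ 0.51 -0.06] Floc [-1.6 -0.8 -3.3] Tloc [0.02 0.25 0.04] t 13.4 w 54.7 66
1 rows of [0.0055, 0.0018, -0.0031, 0.08, 0.51, 0.36]
1 rows of [0.0147, 0.0, 0.0317, 0.0, 0.0, 0.0]
[array([280.3, 178.3]), array([280.8, 225. ]), array([281.4, 287.4])]
```

>>> {"op": "servo_tool", "data": {
  "commands": [
    [[255,0.0055,0.0018,-0.0031,0.08,0.51,0.36],[255,0.0049,0,0.0106,0,0,0],[255,0.0049,0,0.0106,0,0,0],[255,0.0042,0,0.0091,0,0,0],[255,0,0,0,0,0,0],[255,0,0,0,0,0,0]]
  ]
}}

```text
clock: 14.02
position: [502.5, 28.5, 168.1]
ee_rot: [0.992, -0.119, 0.044, 0.013]
contact_force: [0.1, -0.1, -4.7]
gripper_width: 54.6
grasp_force: 65.7
```

Run:
```python
from kin import *
nutnow(); c=plan(nuttarget(2,41)); c=plan(nuttarget(2,31),c,n=5)
```

```text
nut local [ 3.69 -2.5  39.93] psi 1.6 tilt [-0.12  0.21] Floc [-2.3 -0.  -4.1] Tloc [ 0.05  0.38 -0.01] t 14.0 w 54.6 66
1 rows of [-0.0037, -0.0025, 0.0005, 0.02, -0.11, -0.48]
5 rows of [0.0008, 0.0, 0.0018, 0.0, 0.0, 0.0]
```

>>> {"op": "servo_tool", "data": {
  "commands": [
    [[255,0,0,0,0,0,0],[255,0,0,0,0,0,0],[255,0,0,0,0,0,0]]
  ]
}}

```text
clock: 14.27
position: [502.9, 29.6, 170.1]
ee_rot: [0.992, -0.118, 0.046, 0.012]
contact_force: [0.6, 0.2, -4.6]
gripper_width: 55.3
grasp_force: 65.7
```

Run:
```python
from kin import *
nutnow(); c=plan(nuttarget(2,41))
```

```text
nut local [ 4.84 -1.25 41.63] psi 1.6 tilt [-0.32  0.02] Floc [-1.8  0.3 -4.2] Tloc [ 0.02  0.36 -0.  ] t 14.3 w 55.3 66
1 rows of [-0.004, -0.0013, 0.0025, -0.14, -0.32, -0.38]
```

>>> {"op": "servo_tool", "data": {
  "commands": [
    [[255,-0.0042,-0.0015,0.002,-0.1,-0.2,-0.3],[255,0,0,0,0,0,0],[255,0,0,0,0,0,0],[255,0,0,0,0,0,0]]
  ]
}}

```text
clock: 14.6
position: [499.2, 32.0, 167.4]
ee_rot: [0.992, -0.115, 0.044, 0.013]
contact_force: [-0.4, 0.1, -5.1]
gripper_width: 54.7
grasp_force: 65.9
```

Run:
```python
from kin import *
import time
nutnow(); plan(nuttarget(2,40))
for i in range(4):
    cams.get_image("wrist"); nutnow()
```

```text
nut local [-0.22  0.15 41.38] psi 1.9 tilt [-0.09  0.01] Floc [-3.   0.  -4.2] Tloc [0.   0.38 0.04] t 14.6 w 54.7 66
1 rows of [0.0008, 0.0002, 0.0011, -0.02, -0.09, -0.07]
nut local [-0.15  0.13 41.35] psi 1.9 tilt [-0.1   0.01] Floc [-1.6  0.  -4. ] Tloc [ 0.04  0.31 -0.01] t 14.7 w 54.8 66
nut local [-0.13  0.07 41.3 ] psi 1.9 tilt [-0.09  0.01] Floc [-2.4  0.2 -3.5] Tloc [ 0.01  0.34 -0.01] t 14.7 w 55.1 66
nut local [-0.15  0.06 41.28] psi 1.9 tilt [-0.09  0.02] Floc [-2.3 -0.4 -4.6] Tloc [ 0.02  0.32 -0.04] t 14.8 w 54.9 66
nut local [-2.000e-01  1.000e-02  4.123e+01] psi 1.9 tilt [-0.08  0.02] Floc [-1.5 -0.1 -4.7] Tloc [0.02 0.41 0.  ] t 14.8 w 54.5 66
```

>>> {"op": "servo_tool", "data": {
  "commands": [
    [[255,0.0008,0,0.0018,0,0,0],[255,0.0008,0,0.0018,0,0,0],[255,0.0008,0,0.0018,0,0,0],[255,0.0008,0,0.0018,0,0,0],[255,0,0,0,0,0,0],[255,0,0,0,0,0,0]]
  ]
}}

```text
clock: 15.3
position: [502.9, 30.7, 160.1]
ee_rot: [0.992, -0.116, 0.044, 0.013]
contact_force: [0.2, 0.3, -3.8]
gripper_width: 54.6
grasp_force: 65.9
```

>>> {"op": "servo_tool", "data": {
  "commands": [
    [[255,0.0008,0,0.0018,0,0,0],[255,0.0008,0,0.0018,0,0,0],[255,0,0,0,0,0,0],[255,0,0,0,0,0,0]]
  ]
}}

```text
clock: 15.63
position: [504.7, 30.2, 156.8]
ee_rot: [0.992, -0.116, 0.044, 0.013]
contact_force: [-0.2, 0.2, -4.2]
gripper_width: 55.0
grasp_force: 65.9
```

Run:
```python
from kin import *
nutnow()
```

```text
nut local [-0.54 -0.12 29.26] psi 1.9 tilt [-0.06  0.05] Floc [-2.4  0.1 -3.5] Tloc [ 0.04  0.36 -0.  ] t 15.6 w 55.0 66
```

>>> {"op": "servo_tool", "data": {
  "commands": [
    [[255,0.001,0,0.0018,0,0,0],[255,0.0008,0,0.0018,0,0,0],[255,0,0,0,0,0,0],[255,0,0,0,0,0,0]]
  ]
}}

```text
clock: 15.97
position: [506.8, 29.7, 153.3]
ee_rot: [0.992, -0.116, 0.044, 0.013]
contact_force: [0.0, 0.9, -5.1]
gripper_width: 54.8
grasp_force: 65.9
```

>>> {"op": "servo_tool", "data": {
  "commands": [
    [[255,0.0008,0,0.0018,0,0,0],[255,0,0,0,0,0,0],[255,0,0,0,0,0,0]]
  ]
}}

```text
clock: 16.22
position: [507.7, 29.5, 151.7]
ee_rot: [0.992, -0.116, 0.044, 0.013]
contact_force: [0.1, 0.0, -4.2]
gripper_width: 54.5
grasp_force: 65.9
```

>>> {"op": "servo_tool", "data": {
  "commands": [
    [[255,0.0008,0,0.0018,0,0,0],[255,0,0,0,0,0,0],[255,0,0,0,0,0,0]]
  ]
}}

```text
clock: 16.47
position: [508.7, 29.2, 150.0]
ee_rot: [0.992, -0.116, 0.044, 0.013]
contact_force: [0.1, 0.4, -5.4]
gripper_width: 54.6
grasp_force: 65.9
```

Run:
```python
from kin import *
nutnow()
```

```text
nut local [-0.43 -0.08 21.32] psi 1.9 tilt [-0.06  0.04] Floc [-2.7  0.4 -4.6] Tloc [ 0.05  0.33 -0.04] t 16.5 w 54.6 66
```

>>> {"op": "servo_tool", "data": {
  "commands": [
    [[255,0.0008,0,0.0018,0,0,0],[255,0.0008,0,0.0018,0,0,0],[255,0,0,0,0,0,0]]
  ]
}}

```text
clock: 16.72
position: [510.5, 28.7, 146.2]
ee_rot: [0.992, -0.116, 0.044, 0.013]
contact_force: [-0.4, -0.5, -4.8]
gripper_width: 54.4
grasp_force: 65.9
```

>>> {"op": "servo_tool", "data": {
  "commands": [
    [[255,0.0008,0,0.0018,0,0,0],[255,0,0,0,0,0,0],[255,0,0,0,0,0,0]]
  ]
}}

```text
clock: 16.97
position: [511.4, 28.5, 144.8]
ee_rot: [0.992, -0.116, 0.044, 0.013]
contact_force: [-0.3, -0.2, -5.1]
gripper_width: 54.3
grasp_force: 65.9
```

Run:
```python
from kin import *
nutnow()
```

```text
nut local [-0.51 -0.08 15.39] psi 1.9 tilt [-0.06  0.04] Floc [-2.8 -0.2 -4.3] Tloc [ 0.09  0.34 -0.03] t 17.0 w 54.3 66
```

Still free. Continuing down in small steps.

>>> {"op": "servo_tool", "data": {
  "commands": [
    [[255,0.0009,0,0.0018,0,0,0],[255,0,0,0,0,0,0],[255,0,0,0,0,0,0]]
  ]
}}

```text
clock: 17.22
position: [512.4, 28.2, 143.1]
ee_rot: [0.992, -0.116, 0.044, 0.013]
contact_force: [0.3, 0.3, -4.7]
gripper_width: 55.1
grasp_force: 65.9
```

>>> {"op": "servo_tool", "data": {
  "commands": [
    [[255,0.0005,0,0.0009,0,0,0],[255,0,0,0,0,0,0],[255,0,0,0,0,0,0]]
  ]
}}

```text
clock: 17.47
position: [513.0, 28.1, 142.6]
ee_rot: [0.992, -0.116, 0.044, 0.013]
contact_force: [-2.2, 0.0, -2.3]
gripper_width: 54.9
grasp_force: 66.4
```

>>> {"op": "servo_tool", "data": {
  "commands": [
    [[255,0.0005,0,0.0009,0,0,0],[255,0,0,0,0,0,0],[255,0,0,0,0,0,0]]
  ]
}}

```text
clock: 17.72
position: [513.1, 28.1, 142.5]
ee_rot: [0.992, -0.116, 0.044, 0.013]
contact_force: [-6.3, 2.9, 5.3]
gripper_width: 54.6
grasp_force: 67.3
```

Run:
```python
from kin import *
nutnow()
```

```text
nut local [-0.17 -0.02 12.59] psi 1.9 tilt [-0.05  0.03] Floc [-3.3  1.2  8. ] Tloc [ 0.23  2.06 -0.05] t 17.7 w 54.6 67
```

```bash
cat >> kin.py <<'E'
def spin(deg,climb):
    Rn,t=grabbed(); a=Rn[:,2]; w=np.radians(deg)*a
    sh=t-R.from_rotvec(w).apply(t)+a*climb; print("spin",deg,climb,(sh/1000).round(5),np.degrees(w).round(2))
E
python3 - <<'E'
from kin import *
spin(5,.333);spin(-5,-.333);spin(0,1);spin(-5,0)
E
```

```text
spin 5 0.333 [-0.00012  0.00055 -0.00031] [-2.1  -0.01 -4.54]
spin -5 -0.333 [ 0.00016 -0.00055  0.00029] [2.1  0.01 4.54]
spin 0 1 [-0.00042 -0.      -0.00091] [-0. -0. -0.]
spin -5 0 [ 2.0e-05 -5.5e-04 -1.0e-05] [2.1  0.01 4.54]
```

>>> {"op": "servo_tool", "data": {
  "commands": [
    [[255,-0.00029,0.00055,-0.00067,-2.1,0,-4.54],[255,-0.00012,0.00055,-0.00031,-2.1,0,-4.54],[255,0,0,0,0,0,0],[255,0,0,0,0,0,0]]
  ]
}}

```text
clock: 18.05
position: [512.7, 27.2, 143.2]
ee_rot: [0.997, -0.038, 0.038, 0.053]
contact_force: [-5.0, 1.6, 4.9]
gripper_width: 54.9
grasp_force: 67.0
```

Run:
```python
from kin import *
nutnow()
```

```text
nut local [-0.07  0.13 13.22] psi 11.9 tilt [-0.1   0.01] Floc [-2.1  0.2  6.9] Tloc [ 0.01  1.68 -0.14] t 18.1 w 54.9 67
```

>>> {"op": "servo_tool", "data": {
  "commands": [
    [[255,-0.00012,0.00055,-0.00031,-2.1,0,-4.54],[255,-0.00012,0.00055,-0.00031,-2.1,0,-4.54],[255,0,0,0,0,0,0],[255,0,0,0,0,0,0]]
  ]
}}

```text
clock: 18.38
position: [512.4, 26.1, 143.8]
ee_rot: [0.994, 0.039, 0.033, 0.092]
contact_force: [-5.4, 1.5, 3.6]
gripper_width: 54.8
grasp_force: 67.2
```

Run:
```python
from kin import *
nutnow()
```

```text
nut local [-0.07  0.03 13.77] psi 21.9 tilt [-0.11  0.  ] Floc [-3.   0.1  5.9] Tloc [-0.    1.66 -0.32] t 18.4 w 54.8 67
```

>>> {"op": "servo_tool", "data": {
  "commands": [
    [[255,-0.00012,0.00055,-0.00031,-2.1,0,-4.54],[255,-0.00012,0.00055,-0.00031,-2.1,0,-4.54],[255,0,0,0,0,0,0],[255,0,0,0,0,0,0]]
  ]
}}

```text
clock: 18.72
position: [512.5, 25.6, 143.8]
ee_rot: [0.984, 0.116, 0.027, 0.13]
contact_force: [-2.3, 2.7, -1.8]
gripper_width: 54.8
grasp_force: 66.3
```

>>> {"op": "servo_tool", "data": {
  "commands": [
    [[255,-0.00012,0.00055,-0.00031,-2.1,0,-4.54],[255,-0.00012,0.00055,-0.00031,-2.1,0,-4.54],[255,0,0,0,0,0,0],[255,0,0,0,0,0,0]]
  ]
}}

```text
clock: 19.05
position: [512.3, 24.1, 144.4]
ee_rot: [0.967, 0.192, 0.021, 0.168]
contact_force: [0.1, -0.6, -4.6]
gripper_width: 54.8
grasp_force: 65.9
```

Run:
```python
from kin import *
nutnow()
```

```text
nut local [-0.58  0.   14.08] psi 41.7 tilt [-0.08 -0.04] Floc [-2.1 -0.6 -4.1] Tloc [ 0.82  0.65 -0.43] t 19.1 w 54.8 66
```

>>> {"op": "servo_tool", "data": {
  "commands": [
    [[255,0.0008,0,0.0018,0,0,0],[255,0.0008,0,0.0018,0,0,0],[255,0,0,0,0,0,0],[255,0,0,0,0,0,0]]
  ]
}}

```text
clock: 19.38
position: [514.4, 23.4, 141.3]
ee_rot: [0.967, 0.192, 0.02, 0.168]
contact_force: [0.3, 0.2, -4.7]
gripper_width: 54.7
grasp_force: 65.9
```

Run:
```python
from kin import *
nutnow()
```

```text
nut local [-0.28 -0.18 10.33] psi 41.9 tilt [-0.1  -0.02] Floc [-2.2  0.2 -4.2] Tloc [ 0.77  0.64 -0.43] t 19.4 w 54.7 66
```

>>> {"op": "servo_tool", "data": {
  "commands": [
    [[255,0.0008,0,0.0018,0,0,0],[255,0,0,0,0,0,0],[255,0,0,0,0,0,0]]
  ]
}}

```text
clock: 19.63
position: [515.2, 23.2, 139.7]
ee_rot: [0.966, 0.193, 0.02, 0.168]
contact_force: [-0.6, -0.5, -3.9]
gripper_width: 54.9
grasp_force: 65.9
```

Run:
```python
from kin import *
nutnow()
```

```text
nut local [-0.38 -0.13  8.48] psi 41.9 tilt [-0.1  -0.02] Floc [-2.3 -0.7 -3.1] Tloc [ 0.79  0.64 -0.49] t 19.6 w 54.9 66
```

>>> {"op": "servo_tool", "data": {
  "commands": [
    [[255,0.0004,0,0.0009,0,0,0],[255,0,0,0,0,0,0],[255,0,0,0,0,0,0]]
  ]
}}

```text
clock: 19.88
position: [515.7, 23.2, 139.0]
ee_rot: [0.966, 0.193, 0.021, 0.168]
contact_force: [0.2, 0.1, -4.7]
gripper_width: 54.9
grasp_force: 66.1
```

>>> {"op": "servo_tool", "data": {
  "commands": [
    [[255,0.0003,0,0.0006,0,0,0],[255,0,0,0,0,0,0],[255,0,0,0,0,0,0]]
  ]
}}

```text
clock: 20.13
position: [515.8, 23.1, 138.9]
ee_rot: [0.966, 0.193, 0.021, 0.169]
contact_force: [-4.3, 2.0, 0.6]
gripper_width: 54.9
grasp_force: 66.7
```

Run:
```python
from kin import *
nutnow()
```

```text
nut local [-0.25 -0.06  7.46] psi 41.9 tilt [-0.12 -0.02] Floc [-3.8  0.9  2.9] Tloc [ 0.56  1.61 -0.62] t 20.1 w 54.9 67
```

>>> {"op": "servo_tool", "data": {
  "commands": [
    [[255,0.00016,-0.00055,0.00029,2.1,0,4.54],[255,0.00016,-0.00055,0.00029,2.1,0,4.54],[255,0,0,0,0,0,0],[255,0,0,0,0,0,0]]
  ]
}}

```text
clock: 20.47
position: [516.2, 24.0, 138.1]
ee_rot: [0.984, 0.117, 0.027, 0.131]
contact_force: [-4.3, 3.0, 1.1]
gripper_width: 54.8
grasp_force: 66.9
```

Run:
```python
from kin import *
nutnow()
```

```text
nut local [0.18 0.04 6.73] psi 32.0 tilt [-0.14 -0.03] Floc [-3.7  1.8  3.4] Tloc [ 0.54  1.48 -0.67] t 20.5 w 54.8 67
```

>>> {"op": "servo_tool", "data": {
  "commands": [
    [[255,0.00016,-0.00055,0.00029,2.1,0,4.54],[255,0.00016,-0.00055,0.00029,2.1,0,4.54],[255,0.00016,-0.00055,0.00029,2.1,0,4.54],[255,0.00016,-0.00055,0.00029,2.1,0,4.54],[255,0,0,0,0,0,0],[255,0,0,0,0,0,0]]
  ]
}}

```text
clock: 20.97
position: [517.4, 26.0, 137.1]
ee_rot: [0.997, -0.037, 0.039, 0.053]
contact_force: [-2.3, 1.9, 4.7]
gripper_width: 54.6
grasp_force: 67.1
```

Run:
```python
from kin import *
nutnow()
```

```text
nut local [1.02 0.24 5.54] psi 12.1 tilt [-0.21 -0.03] Floc [-0.   1.2  5.4] Tloc [ 0.27  0.92 -0.29] t 21.0 w 54.6 67
```

>>> {"op": "servo_tool", "data": {
  "commands": [
    [[255,0.00016,-0.00055,0.00029,2.1,0,4.54],[255,0.00016,-0.00055,0.00029,2.1,0,4.54],[255,0.00016,-0.00055,0.00029,2.1,0,4.54],[255,0.00016,-0.00055,0.00029,2.1,0,4.54],[255,0,0,0,0,0,0],[255,0,0,0,0,0,0]]
  ]
}}

```text
clock: 21.47
position: [517.8, 27.7, 135.5]
ee_rot: [0.98, -0.19, 0.049, -0.026]
contact_force: [-3.5, 1.6, 6.2]
gripper_width: 54.6
grasp_force: 67.1
```

Run:
```python
from kin import *
nutnow()
```

```text
nut local [ 0.33 -0.28  4.16] psi -7.8 tilt [-0.12  0.04] Floc [-0.2  0.7  7.3] Tloc [-0.    1.07 -0.  ] t 21.5 w 54.6 67
```

>>> {"op": "servo_tool", "data": {
  "commands": [
    [[255,0.00016,-0.00055,0.00029,2.1,0,4.54],[255,0.00016,-0.00055,0.00029,2.1,0,4.54],[255,0.00016,-0.00055,0.00029,2.1,0,4.54],[255,0,0,0,0,0,0],[255,0,0,0,0,0,0]]
  ]
}}

```text
clock: 21.88
position: [518.2, 29.6, 134.3]
ee_rot: [0.948, -0.302, 0.055, -0.085]
contact_force: [-4.3, 4.5, 5.6]
gripper_width: 54.7
grasp_force: 67.2
```

Run:
```python
from kin import *
nutnow()
```

```text
nut local [-0.89  0.08  3.19] psi -22.8 tilt [0.   0.03] Floc [-1.8  3.2  7.5] Tloc [ 0.9   1.74 -0.05] t 21.9 w 54.7 67
```

>>> {"op": "servo_tool", "data": {
  "commands": [
    [[255,0.0001,-0.00055,0.0001,2.1,0,4.54],[255,0.00016,-0.00055,0.00029,2.1,0,4.54],[255,0.00016,-0.00055,0.00029,2.1,0,4.54],[255,0,0,0,0,0,0],[255,0,0,0,0,0,0]]
  ]
}}

```text
clock: 22.3
position: [519.9, 31.1, 133.9]
ee_rot: [0.899, -0.409, 0.062, -0.143]
contact_force: [-4.0, 4.7, 4.3]
gripper_width: 54.6
grasp_force: 67.0
```

Run:
```python
from kin import *
nutnow();st()
```

```text
nut local [-0.78  0.52  2.21] psi -37.9 tilt [-0.  0.] Floc [-2.3  3.5  6.3] Tloc [1.17 1.46 0.01] t 22.3 w 54.6 67
22.3 p [519.9  31.1 133.9] F [-4.   4.7  4.3] T [1.36 1.15 0.59] w 54.6 g 67.0 j [ 0.28  0.22 -0.47 -0.24 -0.62  0.61]
```

>>> {"op": "servo_tool", "data": {
  "commands": [
    [[255,0.00016,-0.00055,0.00029,2.1,0,4.54],[255,0.00016,-0.00055,0.00029,2.1,0,4.54],[255,0,0,0,0,0,0],[255,0,0,0,0,0,0]]
  ]
}}

```text
clock: 22.63
position: [521.3, 31.9, 133.8]
ee_rot: [0.858, -0.476, 0.065, -0.181]
contact_force: [-3.4, 6.7, 4.8]
gripper_width: 54.9
grasp_force: 66.8
```

Run:
```python
from kin import *
nutnow()
```

```text
nut local [-0.62  0.89  1.53] psi -47.9 tilt [-0.01 -0.02] Floc [-2.   5.6  6.7] Tloc [1.34 1.27 0.04] t 22.6 w 54.9 67
```

>>> {"op": "servo_tool", "data": {
  "commands": [
    [[255,0.00016,-0.00055,0.00029,2.1,0,4.54],[255,0.00016,-0.00055,0.00029,2.1,0,4.54],[255,0,0,0,0,0,0],[255,0,0,0,0,0,0]]
  ]
}}

```text
clock: 22.97
position: [522.7, 32.4, 133.8]
ee_rot: [0.811, -0.539, 0.068, -0.217]
contact_force: [-2.1, 5.9, 3.6]
gripper_width: 54.6
grasp_force: 66.8
```

Run:
```python
from kin import *
nutnow()
```

```text
nut local [-0.41  1.08  0.88] psi -57.9 tilt [-0.01 -0.03] Floc [-1.3  5.2  4.9] Tloc [1.4  1.2  0.15] t 23.0 w 54.6 67
```

>>> {"op": "servo_tool", "data": {
  "commands": [
    [[255,0.00016,-0.00055,0.00029,2.1,0,4.54],[255,0,0,0,0,0,0],[255,0,0,0,0,0,0]]
  ]
}}

```text
clock: 23.22
position: [523.5, 32.6, 133.7]
ee_rot: [0.785, -0.57, 0.069, -0.234]
contact_force: [-2.3, 6.6, 3.3]
gripper_width: 54.5
grasp_force: 66.7
```

Run:
```python
from kin import *
nutnow()
```

```text
nut local [-0.35  1.2   0.52] psi -62.8 tilt [-0.01 -0.04] Floc [-1.8  5.8  4.8] Tloc [1.38 1.14 0.12] t 23.2 w 54.5 67
```

>>> {"op": "servo_tool", "data": {
  "commands": [
    [[255,0.0001,-0.00033,0.00017,1.26,0,2.72],[255,0,0,0,0,0,0],[255,0,0,0,0,0,0]]
  ]
}}

```text
clock: 23.47
position: [523.9, 32.6, 133.8]
ee_rot: [0.768, -0.587, 0.07, -0.244]
contact_force: [-2.1, 6.7, 4.0]
gripper_width: 54.6
grasp_force: 66.8
```

Run:
```python
from kin import *
nutnow()
```

```text
nut local [-0.29  1.18  0.38] psi -65.8 tilt [-0.01 -0.04] Floc [-1.3  5.9  5.3] Tloc [1.26 1.17 0.19] t 23.5 w 54.6 67
```

>>> {"op": "servo_tool", "data": {
  "commands": [
    [[255,0.0001,-0.00033,0.00017,1.26,0,2.72],[255,0,0,0,0,0,0],[255,0,0,0,0,0,0]]
  ]
}}

```text
clock: 23.72
position: [524.4, 32.3, 133.9]
ee_rot: [0.751, -0.605, 0.071, -0.254]
contact_force: [-2.9, 4.1, 5.0]
gripper_width: 54.5
grasp_force: 67.0
```

Run:
```python
from kin import *
nutnow()
```

```text
nut local [-0.01  0.89  0.25] psi -68.9 tilt [-0.03 -0.02] Floc [-0.8  3.2  6.2] Tloc [0.86 1.16 0.12] t 23.7 w 54.5 67
```

>>> {"op": "servo_tool", "data": {
  "commands": [
    [[255,0.0001,-0.00033,0.00017,1.26,0,2.72],[255,0,0,0,0,0,0],[255,0,0,0,0,0,0]]
  ]
}}

```text
clock: 23.97
position: [524.8, 32.1, 134.2]
ee_rot: [0.734, -0.622, 0.072, -0.264]
contact_force: [-2.9, 3.1, 6.7]
gripper_width: 54.7
grasp_force: 67.3
```

Run:
```python
from kin import *
nutnow()
t=cams.get_image("top"); np.savez("t7.npz",**t); np.savez("s7.npz",**cams.get_image("scene")); np.savez("w7.npz",**cams.get_image("wrist"))
```

```text
nut local [0.19 0.68 0.19] psi -71.9 tilt [-0.04 -0.02] Floc [0.2 2.2 7.6] Tloc [0.56 1.18 0.07] t 24.0 w 54.7 67
```

>>> {"op": "servo_tool", "data": {
  "commands": [
    [[0,0,0,0,0,0,0],[0,0,0,0,0,0,0],[0,0,0,0,0,0,0],[0,0,0,0,0,0,0],[0,0,0,0,0,0,0],[0,0,0,0,0,0,0]]
  ]
}}

```text
clock: 24.62
position: [524.4, 31.2, 133.2]
ee_rot: [0.733, -0.623, 0.071, -0.264]
contact_force: [-0.9, 0.6, 0.2]
gripper_width: 85.7
grasp_force: 0.0
```

>>> {"op": "servo_tool", "data": {
  "commands": [
    [[0,0,0,-0.015,0,0,0],[0,0,0,-0.025,0,0,0],[0,0,0,-0.03,0,0,0],[0,0,0,-0.03,0,0,0],[0,0,0,0,0,0,0],[0,0,0,0,0,0,0],[0,0,0,0,0,0,0]]
  ]
}}

```text
clock: 25.2
position: [480.8, 1.5, 218.2]
ee_rot: [0.732, -0.624, 0.071, -0.264]
contact_force: [0.5, 0.6, -0.3]
gripper_width: 85.6
grasp_force: 0.0
```

```bash
cat > chk.py <<'E'
from kin import *
st()
d=cams.get_image("wrist"); np.savez("w8.npz",**d); s=cams.get_image("scene"); np.savez("s8.npz",**s); t=cams.get_image("top"); np.savez("t8.npz",**t)
M,o=stud(STUD)
for n,e in(("w",d),("s",s),("t",t)): print(n,[proj(e,M@np.array(q)+o)[0].round(1).tolist() for q in ((0,0,0),(0,0,38),(103.5,0,-2),(99,0,-4),(70,0,-4))])
E
python3 chk.py
```

```text
25.2 p [480.8   1.5 218.2] F [ 0.5  0.6 -0.3] T [-0.64  0.9  -0.01] w 85.6 g 0.0 j [ 0.18 -0.02 -0.51 -0.4  -0.6   0.26]
w [[274.8, 188.8], [274.6, 220.0], [151.3, 156.6], [157.8, 156.6], [194.1, 165.7]]
s [[228.1, 246.6], [228.8, 237.2], [218.4, 203.3], [218.8, 205.7], [221.4, 217.4]]
t [[206.6, 221.1], [200.8, 229.8], [215.8, 174.9], [215.6, 176.7], [213.1, 189.9]]
```

```bash
cat > pol.py <<'E'
from kin import *
def polar(f,z=-4,a0=-14,a1=14,r0=78,r1=122,S=None):
    d=dict(np.load(f)); g=cv2.cvtColor(d["frame"],cv2.COLOR_BGR2GRAY).astype(np.float32); M,o=stud(S or STUD)
    A=np.radians(np.arange(a0,a1+.01,1)); rr=np.arange(r0,r1,3)
    P=np.array([[r*np.cos(a),r*np.sin(a),z] for r in rr for a in A])@M.T+o
    q=proj(d,P).astype(np.float32); v=cv2.remap(g,q[:,0].reshape(len(rr),-1),q[:,1].reshape(len(rr),-1),cv2.INTER_LINEAR)
    print(f,"cols angle",a0,"to",a1); 
    for r,row in zip(rr,v): print(r,' '.join(f"{int(x):3d}" for x in row))
polar("w8.npz")
E
python3 pol.py
```

```text
w8.npz cols angle -14 to 14
78  76  63  61  61  58  58  61  66  71  72  72  88 141 201 222 223 223 222 198 147 120 117 113 112 108 101  94  87  84
81  92  97 109 103  76  57  59  65  71  71  67  81 137 202 222 223 223 215 171  95  57  55  53  51  51  51  52  53  53
84  77  83  76  66  57  53  55  60  67  70  69  77 131 201 222 224 223 214 160  82  52  53  52  53  52  52  53  54  54
87  52  53  52  51  52  52  52  53  62 101 157 187 197 215 226 229 231 227 207 177 145 103  70  54  52  53  54  55  61
90  52  52  51  52  55  55  52  52  52  69 135 206 223 224 224 224 224 224 222 208 147  90  83  71  55  52  52  52  57
93  51  52  51  50  52  53  51  52  52  51  57 113 194 222 222 222 222 221 195 126  64  51  53  53  52  52  52  52  51
96  52  53  52  51  52  51  52  51  52  53  53  59 108 192 220 221 217 171  98  56  52  53  53  60  58  53  52  52  52
99 117 134 115  86  67  63  61  80 106 107  93  75  65 108 188 209 164  90  59  58  55  55  56  55  54  55  56  52  51
102 204 195 193 149 120 118 117 119 120 120 113 104 104  83  58  60  58  56  56  59  62  66  70  73  73  68  61  54  49
105 195 193 195 170 123 120 120 121 121 120 116 105 101 133 182 129  59  59  60  60  63  67  71  76  80  84  89  92  90
108  89  85  92  95  91  98 108 114 118 120 111 107 140 203 223 211 127  59  59  61  62  65  69  73  78  83  88  91  94
111  84  84  84  85  85  85  84  84  84  86 105 146 203 221 221 221 197  97  53  56  61  65  68  69  70  75  81  84  87
114 100  98  95  91  88  86  85  85  84  92 144 200 220 221 221 221 221 181  68  53  56  61  65  66  69  74  83  90  93
117 115 111 105 103 103 102 101  97  96 134 187 211 211 211 212 210 207 206 170 104  60  65  72  81  85  82  81  85  97
120 106 118 118 118 120 118 108 103 111 186 222 221 220 223 224 220 219 221 221 175  81  69  79  90  99 107 115 113  95
```

```bash
python3 - <<'E' | tail -12
from kin import *
M,o=stud(STUD)
for f in("w8","w5","w1","t8"):
    d=dict(np.load(f+".npz")); print(f,(M.T@(d["T"][:3,3]-o)).round(0))
E
python3 - <<'E'
from kin import *
M,o=stud(STUD)
def edges(f,z,r,a0=-16,a1=16):
    d=dict(np.load(f)); g=cv2.cvtColor(d["frame"],cv2.COLOR_BGR2GRAY).astype(np.float32)
    A=np.radians(np.arange(a0,a1,.1)); P=np.c_[r*np.cos(A),r*np.sin(A),np.full(len(A),z)]@M.T+o
    q=proj(d,P).astype(np.float32); v=cv2.remap(g,q[:,:1],q[:,1:],cv2.INTER_LINEAR).ravel()
    m=v>145; i=np.where(m)[0]; 
    if len(i)==0: return None
    k=np.split(i,np.where(np.diff(i)>1)[0]+1); k=max(k,key=len); return np.degrees(A[[k[0],k[-1]]]).mean().round(2)
for za,zp in((-4,-4),(-2,-2),(-4,0),(-1,0)):
    print(za,zp,"arrow",[edges("w8.npz",za,r) for r in(82,93,96,98)],"ptr",[edges("w8.npz",zp,r) for r in(106,108,111,114,118)])
E
```

```text
w8 [  50. -159.  203.]
w5 [148. -58.  99.]
w1 [ -2. -18. 255.]
t8 [ 460. -163.  780.]
-4 -4 arrow [np.float64(1.2), np.float64(1.05), np.float64(0.9), np.float64(0.9)] ptr [np.float64(-13.25), np.float64(-0.05), np.float64(-0.25), np.float64(-0.3), np.float64(-0.15)]
-2 -2 arrow [np.float64(0.1), np.float64(0.05), np.float64(-0.05), np.float64(-0.05)] ptr [np.float64(-13.7), np.float64(-0.9), np.float64(-0.95), np.float64(-1.1), np.float64(-0.8)]
-4 0 arrow [np.float64(1.2), np.float64(1.05), np.float64(0.9), np.float64(0.9)] ptr [np.float64(-14.15), np.float64(-1.7), np.float64(-1.7), np.float64(-1.85), np.float64(-1.55)]
-1 0 arrow [np.float64(-0.45), np.float64(-0.45), np.float64(-0.5), np.float64(-0.5)] ptr [np.float64(-14.15), np.float64(-1.7), np.float64(-1.7), np.float64(-1.85), np.float64(-1.55)]
```

Run:
```python
from kin import *
M,o=stud(STUD); j=arm.read_state()["joints"]
for tilt in (0,10):
  for cl in ((30,0,250),(0,0,250)):
    xd=-M[:,0].copy(); xd[2]=0; xd/=np.linalg.norm(xd); Z=np.array([0,0,-1.])
    B=np.c_[xd,np.cross(Z,xd),Z]@R.from_euler('y',-tilt,degrees=True).as_matrix()
    p=o+M@np.array(cl)-B@[78.4,.7,-142]
    print(tilt,cl,p.round(0),"tcp local",(M.T@(p-o)).round(0),[x.round(2) for x in ik(p,B,x0=[j[0],j[1],j[2],0,-1,-1.6])],"fwd",(M.T@B@[-.307,0,.952]).round(2))
    c=plan((p,B))
```

```text
0 (30, 0, 250) [513.  28. 210.] tcp local [27. -1. 88.] [array([ 0.37,  0.21, -0.3 ,  0.  , -1.06, -2.2 ])] fwd [-0.21  0.   -0.98]
18 rows of [-0.0025, -0.0001, 0.001, -0.27, 2.06, 6.16]
0 (0, 0, 250) [488.  34. 195.] tcp local [-3. -1. 88.] [array([ 0.4 ,  0.19, -0.37, -0.  , -1.01, -2.24])] fwd [-0.21  0.   -0.98]
18 rows of [-0.0014, 0.0014, 0.0013, -0.27, 2.06, 6.16]
10 (30, 0, 250) [536.  22. 225.] tcp local [55. -1. 90.] [array([ 0.4 ,  0.16, -0.39,  0.14, -0.89, -2.32])] fwd [-0.04  0.   -1.  ]
18 rows of [-0.0034, -0.0015, 0.001, 0.26, 1.69, 6.1]
10 (0, 0, 250) [510.  28. 210.] tcp local [25. -1. 90.] [array([ 0.44,  0.13, -0.47,  0.15, -0.85, -2.36])] fwd [-0.04  0.   -1.  ]
18 rows of [-0.0023, 0.0001, 0.0011, 0.26, 1.69, 6.1]
```

```bash
cat >> kin.py <<'E'
def viewpose(cl=(50,0,250),tilt=10):
    M,o=stud(STUD); xd=-M[:,0].copy(); xd[2]=0; xd/=np.linalg.norm(xd); Z=np.array([0,0,-1.])
    B=np.c_[xd,np.cross(Z,xd),Z]@R.from_euler('y',-tilt,degrees=True).as_matrix()
    return o+M@np.array(cl)-B@[78.4,.7,-142], B
E
python3 - <<'E'
from kin import *
c=viewpose(); print(c[0],[x.round(2) for x in ik(*c,x0=[.4,.16,-.39,.1,-.9,-2.3])]); plan(c,n=20)
E
```

```text
[552.29866662  17.10005583 235.27766715] [array([ 0.38,  0.18, -0.33,  0.13, -0.92, -2.29])]
20 rows of [-0.0037, -0.0023, 0.0008, 0.24, 1.52, 5.49]
```

>>> {"op": "servo_tool", "data": {
  "commands": [
    [[0,-0.0037,-0.0023,0.0008,0.24,1.52,5.49],[0,-0.0037,-0.0023,0.0008,0.24,1.52,5.49],[0,-0.0037,-0.0023,0.0008,0.24,1.52,5.49],[0,-0.0037,-0.0023,0.0008,0.24,1.52,5.49],[0,-0.0037,-0.0023,0.0008,0.24,1.52,5.49],[0,-0.0037,-0.0023,0.0008,0.24,1.52,5.49],[0,-0.0037,-0.0023,0.0008,0.24,1.52,5.49],[0,-0.0037,-0.0023,0.0008,0.24,1.52,5.49],[0,-0.0037,-0.0023,0.0008,0.24,1.52,5.49],[0,-0.0037,-0.0023,0.0008,0.24,1.52,5.49]]
  ]
}}

```text
clock: 26.18
position: [509.6, 27.9, 228.8]
ee_rot: [-0.359, 0.91, -0.048, 0.202]
contact_force: [0.4, 0.2, 0.5]
gripper_width: 85.3
grasp_force: 0.0
```

>>> {"op": "servo_tool", "data": {
  "commands": [
    [[0,-0.0037,-0.0023,0.0008,0.24,1.52,5.49],[0,-0.0037,-0.0023,0.0008,0.24,1.52,5.49],[0,-0.0037,-0.0023,0.0008,0.24,1.52,5.49],[0,-0.0037,-0.0023,0.0008,0.24,1.52,5.49],[0,-0.0037,-0.0023,0.0008,0.24,1.52,5.49],[0,-0.0037,-0.0023,0.0008,0.24,1.52,5.49],[0,-0.0037,-0.0023,0.0008,0.24,1.52,5.49],[0,-0.0037,-0.0023,0.0008,0.24,1.52,5.49],[0,-0.0037,-0.0023,0.0008,0.24,1.52,5.49],[0,-0.0037,-0.0023,0.0008,0.24,1.52,5.49]]
  ]
}}

```text
clock: 27.02
position: [550.9, 17.8, 234.6]
ee_rot: [0.113, 0.989, -0.014, 0.091]
contact_force: [-0.1, -0.3, 0.7]
gripper_width: 85.1
grasp_force: 0.0
```

>>> {"op": "servo_tool", "data": {
  "commands": [
    [[0,0,0,0,0,0,0],[0,0,0,0,0,0,0],[0,0,0,0,0,0,0],[0,0,0,0,0,0,0]]
  ]
}}

```text
clock: 27.35
position: [550.0, 17.4, 235.5]
ee_rot: [0.11, 0.99, -0.014, 0.092]
contact_force: [-0.1, 0.3, 0.5]
gripper_width: 85.3
grasp_force: 0.0
```

```bash
sed -i '$d' pol.py
cat > view.py <<'E'
from pol import *
st(); d=cams.get_image("wrist"); np.savez("w9.npz",**d); M,o=stud(STUD)
print("cam local",(M.T@(d["T"][:3,3]-o)).round(0),"ptr px",proj(d,M@[103.5,0,-2]+o)[0].round(0))
polar("w9.npz",a0=-12,a1=12);
E
python3 view.py
```

```text
27.35 p [550.   17.4 235.5] F [-0.1  0.3  0.5] T [0.07 0.33 0.05] w 85.3 g 0.0 j [ 0.39  0.17 -0.35  0.14 -0.91 -2.26]
cam local [ 45.  -4. 252.] ptr px [275. 285.]
w9.npz cols angle -12 to 12
78 171 174 175 172 150 108  92  73  57 109 165 172 172 176 176 144  98  97 145 178 182 180 176 173 170
81 160 161 162 168 153 111  87  70  54  97 157 171 172 176 176 142  95  92 137 161 167 170 161 154 150
84  49  47  47  50  53  53  52  47  48  90 154 172 173 176 169 125  81  56  51  53  54  51  47  46  47
87  51  50  51  52  53  53  75 128 147 155 168 171 172 175 169 146 133 117  75  58  55  51  50  50  50
90  49  49  57  65  57  52  55  96 173 205 203 189 184 181 181 194 163  90  55  54  54  51  49  49  51
93  55  59  59  69  62  57  54  72 115 173 204 206 205 204 200 173 109  67  66  63  82  65  70  87  77
96  90  94  76  61  77  82  88 167 205 196 177 199 204 193 171 189 174 127  83  84  73  71 140 170 159
99  94  91  90  77  57  56 143 198 204 208 193 169 187 154 161 171 170 140  99  62  76 131 155 158 163
102  99  92  95  95  95  93 113 139 159 171 178 166 165 168 167 168 163 133 125 126 134 153 158 156 152
105 102  94  96  96  94  90  99 124 118  98  91 130 183 141 137 147 153 128 126 127 135 155 158 158 158
108 106  95  94  94  92  98 103  81  77  78 131 196 205 192 107  75  92 119 121 126 137 158 158 157 156
111 106  94  93 107 142 155 135  83  77 128 195 203 202 202 180  97  91 147 138 125 137 158 160 159 158
114 108  90 114 163 149 129 116  81 118 191 203 203 202 202 202 166  82 100 149 149 139 159 160 170 176
117 108  98 148 152 132 131 124 139 181 192 192 191 195 189 184 189 150 108 105 150 153 176 181 181 179
120 135 137 161 144 137 136 136 192 205 202 202 208 204 198 200 203 202 144  99 143 173 184 185 184 181
```

```bash
python3 -c "
from bench import ticket
print(ticket.job_done())"
```

```text
the job is handed in; nothing more can be done
None
```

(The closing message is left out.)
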